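Turn the dosing pump down to its set mark, taking up the play

ROBOT

A 7-joint arm with a two-finger parallel gripper is mounted at the origin on the work surface. World frame = base frame: x ahead of the robot, y to its left, z up, the work surface at z = 0. Lengths are in m, angles in rad, forces in N, time in s.
With the tool pointing down it reaches from about 0.4 to 0.875 m from the base axis. Payload 4.4 kg.
Tool frame: the origin (TCP) lies at the very end of the fingers, on their centre line; the grasp point (between the pads) lies 19 mm behind it; z points along the fingers, y is the direction in which the jaws open and shut (so a half turn about z gives the same grasp; the last joint's range is limited). The gripper opens to 85 mm and grips with 20 to 120 N. Pads are 22 mm wide; open, the fingers measure 114 mm over their backs; the gripper's body (76 mm by 85 mm) begins 54 mm behind the grasp point. The pads swing forward as they close: fully open they stand 13 mm farther back than shut.
Start: joints at [1.067, 0.628, 0.038, 1.517, -0.027, 0.996, -0.02], TCP at [0.276, -0.589, 0.204] pointing down, gripper open.
Joint ranges: [-3.06, 3.06], [-0.37, 2.12], [-1.25, 1.32], [0.18, 2.47], [-1.1, 4.24], [0.23, 1.98], [-2.94, 2.94]. Speed limits (rad/s): [2.57, 2.57, 3.14, 3.14, 3.14, 3.14, 3.14].

INTERFACE

Orientations are given as a unit quaternion [x, y, z, w].
In Python, from rig import arm gives the robot as it stands.
- The arm moves only by the shell command python3 -m pendant 'ROWS' [OPENING] [FORCE]. ROWS is JSON, a list of rows, each a list of 6 numbers: the shift along the tool's x, y, z in mm, then the turn, a rotation vector about the tool's x, y, z in degrees. A call has 1 to 5 rows; each row is the pose to reach, as a shift and turn from the pose commanded when the call began, along the tool's axes at that moment; what a row does not reach only later rows make up. A row lasts 1/12 s, in which the tool goes at most 41.7 mm and 7.16 degrees, less where a joint would pass 70% of its speed; a pose out of reach is approached as far as the arm can. A call with a gripper value outside its range is refused whole. OPENING is the gripper command: -1 is fully open, 1 is shut, values between are in proportion, set as the call begins (- or left out, the last holds). The fingers move at their own pace and stop on an object; FORCE is the grip in N (left out, the last holds). Time passes only in rows, so rows that repeat a pose let the fingers close. It gives the time, the measured TCP pose, the force and the opening at its end, in the units of the state.
- arm.get_state(): the state, without advancing time (a new reading comes with each control period).
- arm.get_image(name): name is "scene" or "side" or "wrist"; returns a dict with "image" (480x640x3 uint8, red, green, blue), "fx", "fy", "cx", "cy" (pixels), "k1" (the pictures are not rectified: a ray, as slopes to the right and down, at radius r is drawn at 1 + k1 r^2 times it, then the intrinsics apply), "T" (4x4, takes a point from camera to world coordinates). Camera axes: x right, y down, z forward; pixel columns grow to the right and rows downward; lengths in m; the calibration is good to about 2 mm. A picture is of the moment at which its call begins. There is no depth.
- arm.close_job(): hands the job in, once; it reports no verdict.
The state is a dict: "clock": time; "q": joint angles; "dq": joint speeds; "joint_torque": joint torques, N m; "eef_pos": TCP position; "tcp_rot": TCP orientation; "contact_force": force on the tool from outside, world axes, zero at the start; "ft_torque": the same for the moment, N m; "finger_gap": finger opening in m.
Only numpy, scipy, OpenCV 4.12 (cv2) and the standard library are available. Lean on these libraries where they do the work, as an engineer would, in place of code of your own. Each camera call takes 0.05 s, during which the arm holds its last target.

TASK

The whirlpool dosing pump has to be turned down to its set mark. Put the brush head that was left on top of the pump into the free bay of the brush tray, swing the clear cover right back until it rests open, and set the stroke knob's pointer to the steel set-mark clip: the knob has play on its screw, so turn it well below the mark first and make the last turn clockwise, up to the mark. Then close the cover fully again, and leave the clip and the other things on the shelf where they are.

Things in the scene. Friction and masses are not known exactly. Their poses are not given: they have to be found in the camera images.
- pump: Dosing pump, fixed: light grey housing 112 mm wide, foot plate 213 x 132. Origin: centre of its underside; x to its rear, y to its left, z up. Flat top at z = 131 mm from x = 16 to 105; in front of it a control panel slopes down to x = -90, z = 75, facing the robot, 28 degrees from level. A round pump head with valve stubs stands out of its left side to y = 97, up to z = 150.
- head_centre (a point): Brush head left on the pump's flat top: orange, loose, bristles down, 76 mm across, 44 mm high, 50 to 100 g. The lower 22 mm is the bristle disc and its plate; on that stands a hub, 28 mm in diameter and 22 mm tall, to grip it by. This point is its centre, 22 mm above its underside, at the foot of the hub; z along the hub.
- tray: White brush tray, fixed, 206 x 110 mm, 30 mm high, walls and floor 4 mm, with a 4 mm wall across its middle: two bays, each 97 x 102 mm inside. Origin: centre of the underside; x along its length. The bay at -x is free, the bay at +x holds another brush head.
- free_bay (a point): Centre of the floor of the tray's free bay, 4 mm above the shelf.
- stored_centre (a point): Centre, 22 mm above its underside, of the other brush head, the same as the first, lying loose in the tray's other bay. Leave it.
- cover (a joint): Clear cover over the panel, a box 118 x 108 mm and 44 mm deep, hinged along the panel's upper edge. 0 = closed, grows as it swings up and back; at 2.06 it is fully open, upright, its rear wall resting on the pump's flat top (nothing may lie there). It moves easily: it stays open by its weight beyond about 1.6 and falls shut below that.
- cover_hinge (a point): Middle of the cover's hinge line, fixed on the pump. y lies along the hinge line (to the pump's left); x points up the slope, z out of the panel.
- tab (a point): Grip point on the cover's grey pull tab, which stands 42 mm out from the middle of its front wall, 12 mm thick along the hinge line, 26 mm tall; this point is 28 mm out from the wall, half-way up. It swings about the hinge at 149 mm. Pinched by fingers that close along the hinge line it swivels between them. Axes: y along the hinge line; closed, x up the slope and z out of the panel.
- knob_grip (a point): Middle of the bar grip of the black stroke knob, on its axis. z along the axis, out of the panel (28 degrees from vertical, towards the robot), x along the bar to the pointer. The bar is 50 mm long, 14 mm thick (y) and 24 mm tall, from 12 mm below to 12 mm above this point; below it is a round skirt 58 mm across.
- knob_pointer (a point): Tip of the knob's white pointer, 35 mm from the knob's axis.
- set_mark (a point): Tip of the steel set-mark clip on the rim of the round scale plate, 35 mm from the knob's axis, as high as the pointer's tip: the pointer is set when its tip is at this point. The clip is 9 mm wide and stays put unless pushed hard. x points out from the knob's axis, y anticlockwise (lower settings).
- mark (a joint): Angle of the set-mark clip round the knob's axis, clockwise seen from in front of the panel, 0 at the low end of the scale (lower left).
- spindle (a joint): Angle of the stroke screw's spindle under the knob, clockwise seen from in front of the panel, 0 to 4.71, same zero as the clip. It stays where it is left (friction 0.08 N m); only the knob, at an end of its play, moves it. It starts above the mark.
- knob (a joint): Angle of the knob relative to the spindle: free play between -0.12 and +0.12; +0.12 when the knob has last driven the spindle clockwise, -0.12 when anticlockwise. The pointer's angle is this plus joint spindle.
- bin_mid (a point): Grey bin with a flip-top lid, bystander: 158 x 158 mm in plan, 197 mm high; this point is on its axis 100 mm up.
- scrubber_mid (a point): Teal spin scrubber, bystander, lying on its brush and the end of its grip in front of the pump: 245 mm long, up to 86 mm wide and 80 mm high at its brush end. This point is in its grip, 35 mm up; x points to the brush end, whose axis lies 80 mm that way.
- squeegee_mid (a point): Small squeegee, bystander, lying to the right of the pump and farther off: blade 200 mm wide, handle 127 mm long, 25 mm high. This point is in the middle of its head, 12 mm up; x points along the handle away from the blade.
Not all that is in view belongs to the job. What is shaped like the part that bears head_centre but green is not meant.

How it is judged:
On the way, in this order (a step that is already met when the one before it is completed fails the run):
1. the brush head lies flat in the free bay of the tray, let go (distance between head_centre and free_bay below 0.032 m and angle between head_centre's own z axis and vertical below 0.15 rad and contact force between the fingers and anything else below 0.2 N), for 0.2 s.
2. the cover is swung right back (value of joint cover above 1.92 rad), for 0.2 s.
3. the knob is turned below the set mark (y of knob_pointer in the frame of set_mark above 0.004 m), for 0.05 s.
4. the pointer is at the set mark, with the play taken up clockwise (distance between knob_pointer and set_mark below 0.0035 m and value of joint knob above 0.07 rad), for 0.2 s.
At the end, for the whole second after the job is handed in: Cover closed (under 0.06 rad); pointer tip within 3.5 mm of the set mark with the knob's play taken up clockwise (joint knob above 0.07); brush head flat (under 0.15 rad) in the free bay, its centre within 32 mm of the middle of the bay's floor; nothing held (all of step 4 and value of joint cover below 0.06 rad and distance between head_centre and free_bay below 0.032 m and angle between head_centre's own z axis and vertical below 0.15 rad); the robot touches nothing.
It fails at once if the brush head is tipped over (angle between head_centre's own z axis and vertical above 0.7 rad).
It fails at once if the set-mark clip is moved more than 3 mm (distance of set_mark from where it was at the start of the episode above 0.003 m).
It fails at once if the bin, the scrubber, the squeegee or the stored brush head is moved more than 25 mm (distance of any of bin_mid, scrubber_mid, squeegee_mid, stored_centre from where it was at the start of the episode above 0.025 m).
It also fails if it takes over 72 s, if anything falls off the work surface, if the arm or the gripper's body presses on something with over 40 N, if the wrist force passes 120 N, or if a joint passes its speed limit or range.

## Working session

There is one attempt and no reset: what is moved stays moved. The work goes in short steps, Python scripts to look and compute and a shell command to move; the robot and the scene stay as the last step left them, time stands still between calls to the robot, and variables do not carry over. Pictures are saved under pics/ and viewed, and the job is handed in when it is done.

```bash
ls; mkdir -p pics; python3 - <<'E'
from rig import arm
import cv2,json,pickle
s=arm.get_state();print({k:s[k] for k in ['clock','q','eef_pos','tcp_rot','finger_gap','contact_force']})
for n in ['scene','side','wrist']:
    d=arm.get_image(n);cv2.imwrite(f'pics/{n}0.png',d['image'][:,:,::-1]);pickle.dump(d,open(f'pics/{n}0.pkl','wb'))
    print(n,d['fx'],d['fy'],d['cx'],d['cy'],d['k1'],d['T'])
E
```

```text
pics
{'clock': 0.0, 'q': array([ 1.06719687,  0.6293804 ,  0.0383989 ,  1.51834572, -0.02703696,
        0.99629972, -0.02005529]), 'eef_pos': array([ 0.27534128, -0.58806048,  0.20257326]), 'tcp_rot': array([ 9.76140872e-01,  2.17136082e-01, -1.93752200e-04, -9.38955797e-04]), 'finger_gap': 0.08506779041795567, 'contact_force': array([-0.23385569, -0.04400146, -0.68382169])}
scene 475.5573849443985 475.5573849443985 319.3673941941924 237.6822309239354 -0.0916798336829118 [[ 0.66400008  0.41813468 -0.61989296  1.17028843]
 [ 0.74757183 -0.35404633  0.56194977 -0.5554137 ]
 [ 0.01549986 -0.83654921 -0.54767251  0.64579896]
 [ 0.          0.          0.          1.        ]]
side 492.22877605401317 492.22877605401317 318.2962503056363 243.37437832104894 -0.10368959862932478 [[-0.80693325 -0.37735679  0.45437934  0.09214864]
 [-0.59063625  0.51195728 -0.62373758  0.66054663]
 [ 0.0027488  -0.7716875  -0.63599595  0.79690997]
 [ 0.          0.          0.          1.        ]]
wrist 331.6761832154422 331.6761832154422 324.259803737565 236.67460245994607 -0.04492963173280424 [[ 0.42472813 -0.8696815  -0.25151562  0.3381765 ]
 [-0.90531804 -0.40871019 -0.1155648  -0.55796926]
 [-0.00229243  0.27678525 -0.96092907  0.373524  ]
 [ 0.          0.          0.          1.        ]]
```

View pics/scene0.png

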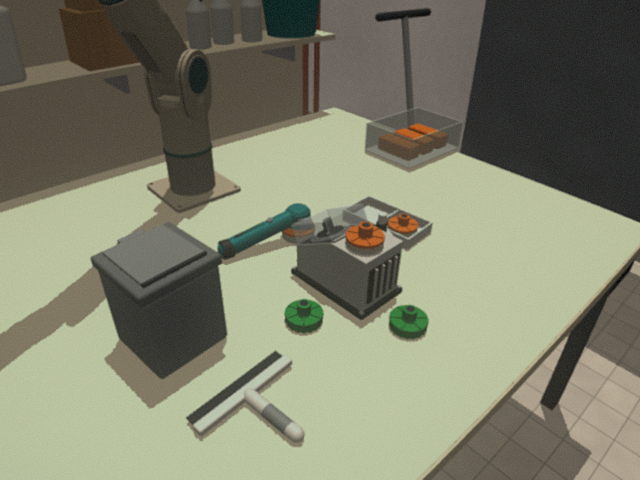

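View pics/side0.png

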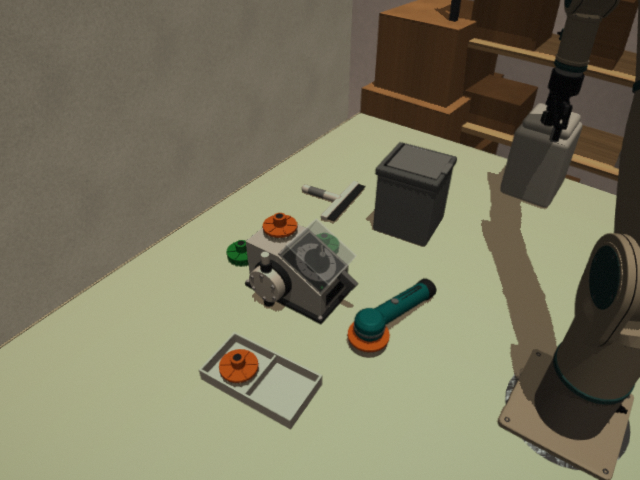

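View pics/wrist0.png

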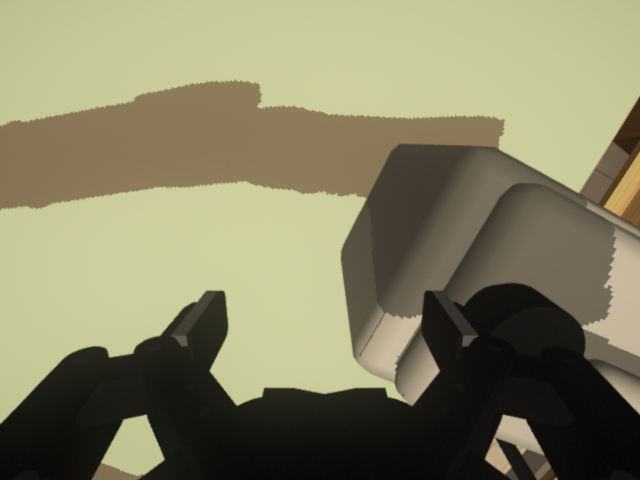

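The scene view shows the orange head on the pump at (366,235), which is the one on the pump's flat top. There's another orange head in the tray's far bay at (403,224), which is the stored one. The scrubber's orange brush is at (297,230), and two green decoys are at (304,315) and (408,320). In the side view the same heads are at (280,226) and (239,365), and the free bay is at about (284,388). I'll confirm these in enlarged crops.

```bash
cat > h.py <<'E'
import numpy as np,cv2,pickle
from scipy.spatial.transform import Rotation as R
def ray(d,u,v):
    K=np.array([[d['fx'],0,d['cx']],[0,d['fy'],d['cy']],[0,0,1]])
    p=cv2.undistortPoints(np.array([[[u,v]]],float),K,np.array([d['k1'],0,0,0,0.]))[0,0]
    T=np.array(d['T']);r=T[:3,:3]@np.array([p[0],p[1],1]);return T[:3,3],r/np.linalg.norm(r)
def onz(d,u,v,z):
    o,r=ray(d,u,v);return o+r*(z-o[2])/r[2]
def tri(*obs):
    A=np.zeros((3,3));b=np.zeros(3)
    for d,u,v in obs:
        o,r=ray(d,u,v);P=np.eye(3)-np.outer(r,r);A+=P;b+=P@o
    x=np.linalg.solve(A,b);return x
def proj(d,X):
    T=np.array(d['T']);K=np.array([[d['fx'],0,d['cx']],[0,d['fy'],d['cy']],[0,0,1]])
    X=np.atleast_2d(X);Xc=(X-T[:3,3])@T[:3,:3]
    return cv2.projectPoints(Xc,np.zeros(3),np.zeros(3),K,np.array([d['k1'],0,0,0,0.]))[0][:,0]
def crop(d,x0,y0,w,h,s,fn,marks=None):
    im=d['image'][y0:y0+h,x0:x0+w,::-1];im=cv2.resize(im,None,fx=s,fy=s,interpolation=cv2.INTER_CUBIC)
    if marks is not None:
        for u,v in marks: cv2.drawMarker(im,(int((u-x0+.5)*s),int((v-y0+.5)*s)),(255,0,255),cv2.MARKER_CROSS,8,1)
    step=20
    for x in range((x0//step+1)*step,x0+w,step): cv2.putText(im,str(x),(int((x-x0+.5)*s)-12,10),0,.35,(255,0,0),1);cv2.line(im,(int((x-x0+.5)*s),12),(int((x-x0+.5)*s),18),(255,0,0),1)
    for y in range((y0//step+1)*step,y0+h,step): cv2.putText(im,str(y),(0,int((y-y0+.5)*s)+4),0,.35,(255,0,0),1);cv2.line(im,(26,int((y-y0+.5)*s)),(32,int((y-y0+.5)*s)),(255,0,0),1)
    cv2.imwrite(fn,im)
def load(n): return pickle.load(open(f'pics/{n}.pkl','rb'))
def snap(n,tag):
    from rig import arm
    d=arm.get_image(n);pickle.dump(d,open(f'pics/{n}{tag}.pkl','wb'));cv2.imwrite(f'pics/{n}{tag}.png',d['image'][:,:,::-1]);return d
E
python3 - <<'E'
from h import *
s=load('scene0');d=load('side0')
crop(s,280,190,160,130,5,'pics/s_c0.png');crop(d,195,195,180,135,4.4,'pics/d_c0.png');crop(d,195,325,135,100,5.8,'pics/d_c1.png')
E
```

```text
(no output)
```

View pics/s_c0.png

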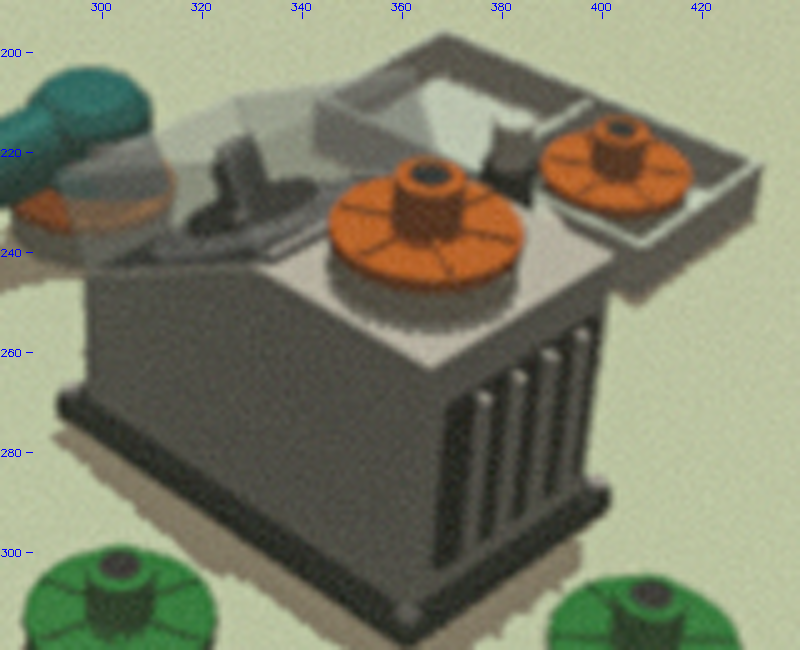

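View pics/d_c0.png

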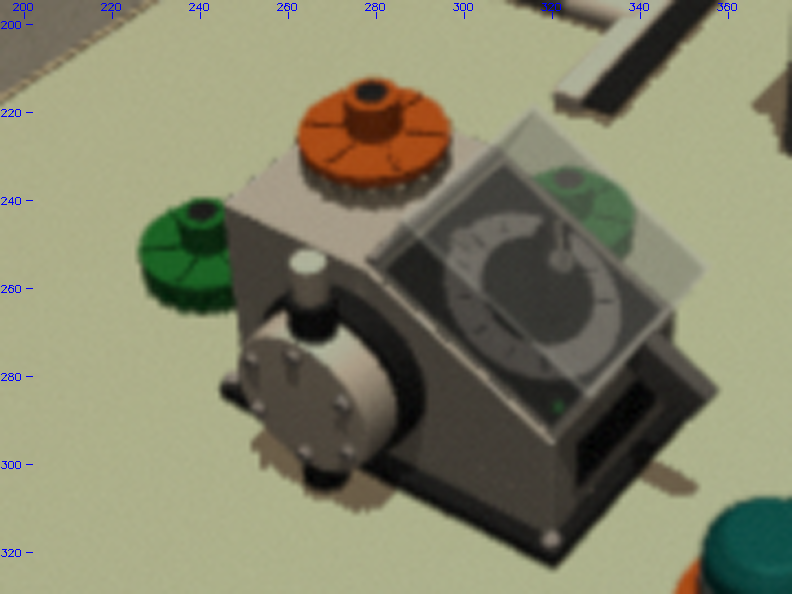

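View pics/d_c1.png

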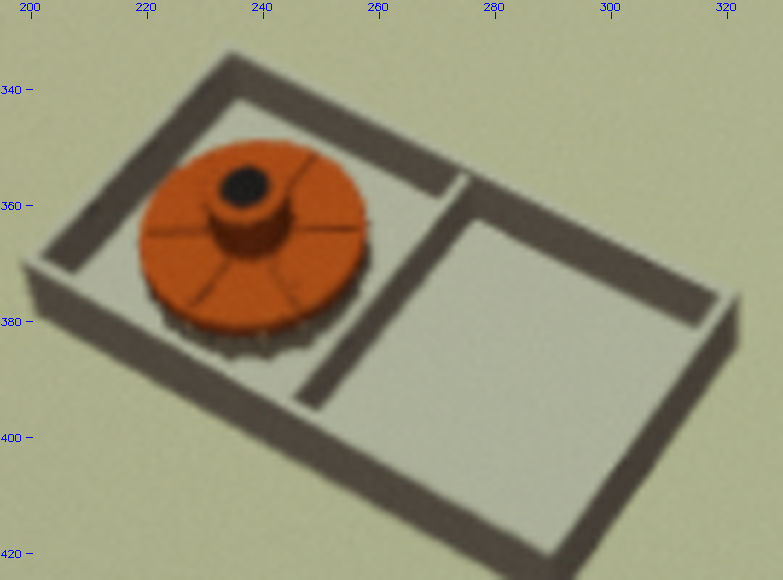

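The crops confirm it: the head to grip is the orange one on the pump's top, with its hub top at scene (366,224) and side (279,215.5). The cover is closed over the dial.

```bash
cat > fit.py <<'E'
from h import *
from scipy.optimize import least_squares
s=load('scene0');d=load('side0')
def fit(obs,x0):
    def f(x):
        Rz=R.from_euler('z',x[2]).as_matrix();r=[]
        for c,u,v,p in obs: r+=list(proj(c,Rz@np.array(p)+[x[0],x[1],0])[0]-[u,v])
        return r
    o=least_squares(f,x0,loss='soft_l1');return o.x,np.array(o.fun).reshape(-1,2)
E
python3 - <<'E'
from fit import *
m=1e-3
P=[(s,365.5,263,(.105,-.056,.131)),(s,402.5,241,(.105,.056,.131)),(s,330.5,243,(.016,-.056,.131)),(s,361,319,(.1065,-.066,0)),
(d,246,240,(.105,.056,.131)),(d,282,256,(.016,.056,.131)),(d,320,294,(-.09,.056,.075)),(d,320.5,323,(-.1065,.066,0))]
for y in (-1,0,1):
  x,r=fit(P,[.6,0,y]);print(x,np.round(r,1).tolist())
T=[(d,200.5,369,(.103,.055,.03)),(d,234.5,333,(.103,-.055,.03)),(d,321.5,375.5,(-.103,-.055,.03)),(s,369,196.5,(-.103,.055,.03)),(s,431.5,222,(.103,.055,.03)),]
for y in (-2,0,2,3):
  x,r=fit(T,[.5,.2,y]);print('tray',x,np.round(r,1).tolist())
for c,u,v in((s,366,224.5),(d,279,215.5)):print('hubtop',onz(c,u,v,.175))
print('tri',tri((s,366,224.5),(d,279,215.5)))
print('stored',tri((s,404,215.7),(d,237,356.5)))
E
```

```text
[0.59930781 0.03095196 0.04692651] [[-0.0, 0.5], [0.3, -0.5], [0.4, 0.7], [-2.9, 0.4], [-1.1, -0.0], [-4.1, -0.9], [0.6, 0.5], [3.8, 2.2]]
[0.59930781 0.03095196 0.04692655] [[-0.0, 0.5], [0.3, -0.5], [0.4, 0.7], [-2.9, 0.4], [-1.1, -0.0], [-4.1, -0.9], [0.6, 0.5], [3.8, 2.2]]
[0.59930781 0.03095196 0.0469265 ] [[-0.0, 0.5], [0.3, -0.5], [0.4, 0.7], [-2.9, 0.4], [-1.1, -0.0], [-4.1, -0.9], [0.6, 0.5], [3.8, 2.2]]
tray [0.50390951 0.27971844 0.08676854] [[-1.9, -0.0], [0.3, -1.9], [0.6, 0.1], [-0.7, -2.3], [0.7, -0.5]]
tray [0.50390951 0.27971844 0.08676856] [[-1.9, -0.0], [0.3, -1.9], [0.6, 0.1], [-0.7, -2.3], [0.7, -0.5]]
tray [0.50390951 0.27971844 0.08676859] [[-1.9, -0.0], [0.3, -1.9], [0.6, 0.1], [-0.7, -2.3], [0.7, -0.5]]
tray [0.50390951 0.27971844 0.08676858] [[-1.9, -0.0], [0.3, -1.9], [0.6, 0.1], [-0.7, -2.3], [0.7, -0.5]]
hubtop [0.66043389 0.02540896 0.175     ]
hubtop [0.65924611 0.02490008 0.175     ]
tri [0.65983212 0.02516465 0.17486496]
stored [0.55373252 0.28664361 0.04682202]
```

```bash
python3 - <<'E'
from fit import *
P=[(s,366,263.5,(.105,-.056,.131)),(s,402.7,241,(.105,.056,.131)),(s,331,243.2,(.016,-.056,.131)),
(d,246.1,241,(.105,.056,.131)),(d,279.5,255,(.016,.056,.131)),(d,320.7,295.7,(-.09,.056,.075))]
x,r=fit(P,[.6,0,0]);print(x,np.round(r,1).tolist())
T=[(d,198.8,370.2,(.103,.055,.03)),(d,235,334,(.103,-.055,.03)),(d,322.2,375.5,(-.103,-.055,.03)),(s,369,196.6,(-.103,.055,.03)),(s,432.4,222.6,(.103,.055,.03)),]
t,r=fit(T,[.5,.2,0]);print('tray',t,np.round(r,1).tolist())
c,sn=np.cos(t[2]),np.sin(t[2]);print('free bay',t[0]-.0505*c,t[1]-.0505*sn, 'other',t[0]+.0505*c,t[1]+.0505*sn)
E
```

```text
[0.59819109 0.03143362 0.05043301] [[-0.6, -0.4], [-0.2, -1.0], [-0.2, 0.2], [-1.0, -0.6], [-1.2, 0.4], [0.4, -0.9]]
tray [0.5031339  0.2806701  0.09094501] [[-0.4, -0.5], [-0.5, -2.4], [-0.0, 0.5], [-0.8, -2.6], [-0.2, -1.4]]
free bay 0.4528426029201607 0.27608370456917647 other 0.55342520550983 0.2852564934737926
```

```bash
cat > plan.py <<'E'
from h import *
from rig import arm
def plan(pos,Rt=None,st=None):
    st=st or arm.get_state();R0=R.from_quat(st['tcp_rot'])
    Rt=R0 if Rt is None else Rt
    sh=R0.inv().apply(np.array(pos)-st['eef_pos'])*1000;rv=(R0.inv()*Rt).as_rotvec(degrees=True)
    print('row',np.round(sh,1).tolist(),np.round(rv,1).tolist(),'len',round(np.linalg.norm(sh)/41.7,1),round(np.linalg.norm(rv)/7.16,1))
def tool(yaw,pitch=0):
    # tool x at heading yaw (deg), z down; pitch>0 tilts z towards heading (tool x goes up)
    b=R.from_matrix(np.array([[1,0,0],[0,-1,0],[0,0,-1.]]))
    return R.from_euler('z',yaw,degrees=True)*R.from_euler('y',-pitch,degrees=True)*b
E
python3 -m pendant '[[0,0,-40,0,0,0],[0,0,-80,0,0,0],[0,0,-120,0,0,0],[0,0,-127,0,0,0]]' -0.2 
python3 - <<'E'
from plan import *
from fit import s,d
plan([.660,.025,.26],tool(2.9))
plan([.660,.025,.33],tool(2.9))
print(onz(s,160,240,.19),onz(d,415,165,.19))
E
```

```text
clock: 0.48
eef_pos: [0.2769, -0.5918, 0.338]
tcp_rot: [0.976, 0.217, 0.001, 0.006]
contact_force: [-0.3, -0.2, 1.8]
finger_gap: 0.0511
row [608.3, -397.3, 73.4] [0.7, -0.2, 22.2] len 17.5 3.1
row [608.3, -396.5, 3.5] [0.7, -0.2, 22.2] len 17.4 3.1
[ 0.48073726 -0.30419622  0.19      ] [ 0.51347675 -0.31504762  0.19      ]
```

```bash
python3 -m pendant '[[33,-22,0,0,0,4],[67,-44,0,0,0,8],[100,-66,0,0,0,12],[134,-88,0,0,0,17],[167,-109,0,0,0,22]]'
python3 - <<'E'
from plan import *
plan([.660,.025,.33],tool(2.9))
E
```

```text
clock: 0.9
eef_pos: [0.3813, -0.4171, 0.3302]
tcp_rot: [1.0, 0.025, 0.0, -0.0]
contact_force: [0.7, -1.3, 0.1]
finger_gap: 0.0513
row [300.2, -427.8, 0.5] [-0.0, -0.0, -0.1] len 12.5 0.0
```

```bash
python3 -m pendant '[[23,-33,0,0,0,0],[46,-66,0,0,0,0],[69,-98,0,0,0,0],[92,-131,0,0,0,0],[115,-164,0,0,0,0]]'
python3 -m pendant '[[23,-33,0,0,0,0],[46,-66,0,0,0,0],[69,-98,0,0,0,0],[92,-131,0,0,0,0],[115,-164,0,0,0,0]]'
python3 -m pendant '[[23,-30,10,0,0,0],[46,-60,25,0,0,0],[57,-70,45,0,0,0]]'
python3 - <<'E'
from plan import *
plan([.660,.025,.26],tool(2.9))
d=snap('wrist','1'); snap('side','1')
E
```

```text
clock: 1.32
eef_pos: [0.4872, -0.2474, 0.3304]
tcp_rot: [1.0, 0.027, -0.0, 0.0]
contact_force: [-0.7, -0.7, 0.1]
finger_gap: 0.0511
clock: 1.73
eef_pos: [0.5932, -0.0775, 0.3303]
tcp_rot: [1.0, 0.027, -0.0, 0.0]
contact_force: [1.3, 0.1, -0.1]
finger_gap: 0.0515
clock: 1.98
eef_pos: [0.6486, 0.0015, 0.2855]
tcp_rot: [1.0, 0.031, 0.002, -0.002]
contact_force: [-0.3, 1.7, -0.1]
finger_gap: 0.0511
row [12.7, -22.6, 25.7] [-0.3, -0.2, 0.6] len 0.9 0.1
```

View pics/wrist1.png

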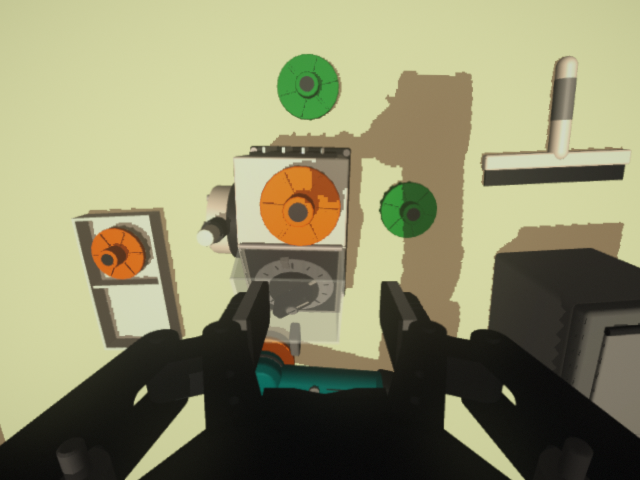

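View pics/side1.png

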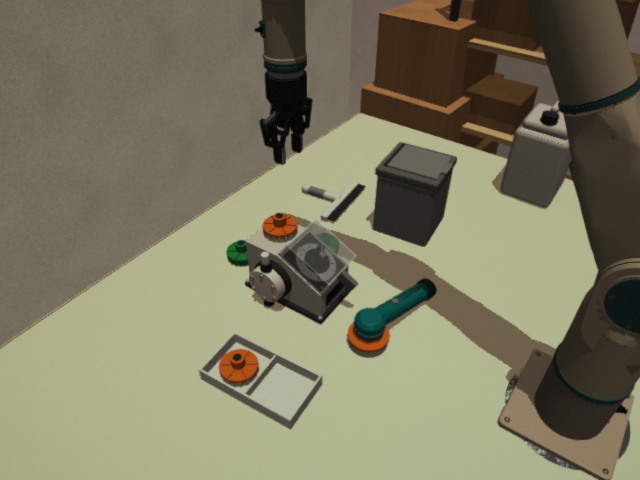

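The wrist view shows the head's hub at (298,212), the free bay at about (130,315), and a grey tab below the cover's front wall at (295,338). The knob is under the cover at (295,295).

```bash
python3 - <<'E'
from h import *
d=load('wrist1');print(onz(d,298,212,.175));print(onz(d,295,338,.1));
crop(d,220,230,140,130,5.5,'pics/w1c.png')
E
```

```text
[0.65801569 0.02618837 0.175     ]
[0.48436869 0.02910271 0.1       ]
```

View pics/w1c.png

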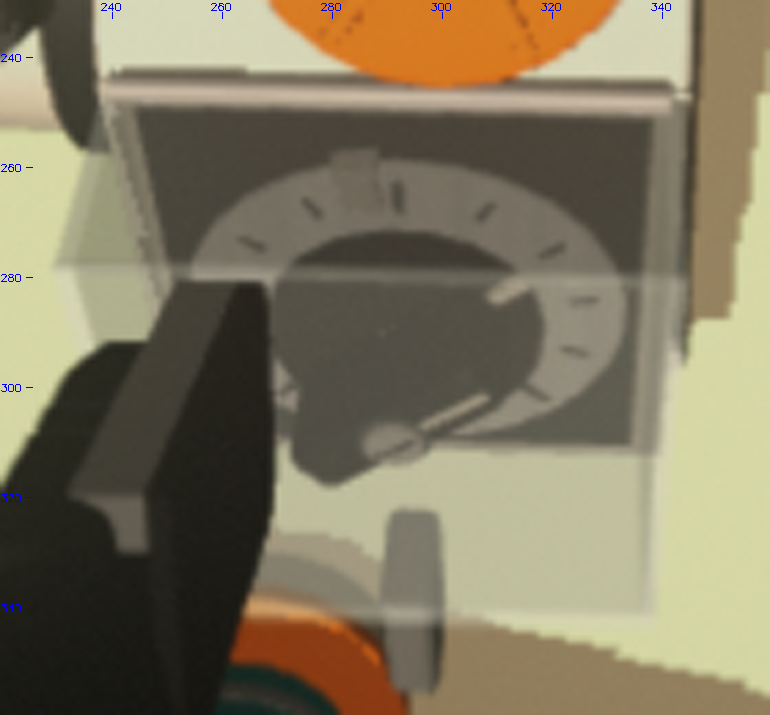

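```bash
python3 -m pendant '[[11,-22,26,0,0,0.6],[11,-22,60,0,0,0.6],[11,-22,95,0,0,0.6],[11,-22,110,0,0,0.6],[11,-22,110,0,0,0.6]]'
python3 - <<'E'
from plan import *
plan([.659,.0255,.157],tool(2.9))
d=snap('wrist','2'); d=snap('side','2');crop(d,200,130,180,150,4,'pics/d2c.png')
E
```

```text
clock: 2.5
eef_pos: [0.652, 0.0144, 0.1715]
tcp_rot: [1.0, 0.021, -0.004, 0.001]
contact_force: [-0.2, -0.6, -0.3]
finger_gap: 0.0513
row [7.5, -10.8, 14.4] [0.1, 0.5, -0.5] len 0.5 0.1
```

View pics/wrist2.png

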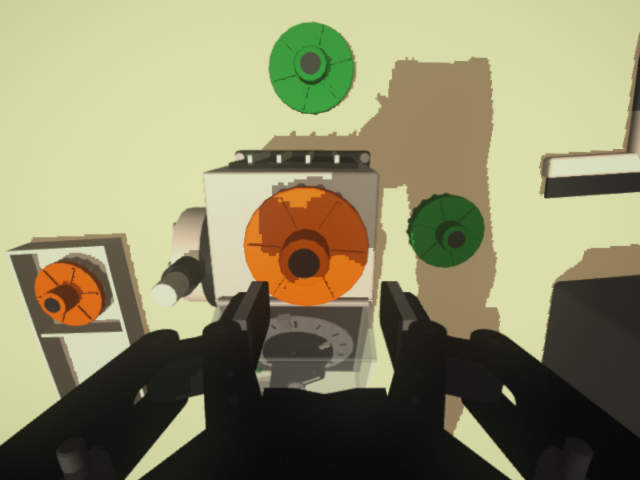

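View pics/d2c.png

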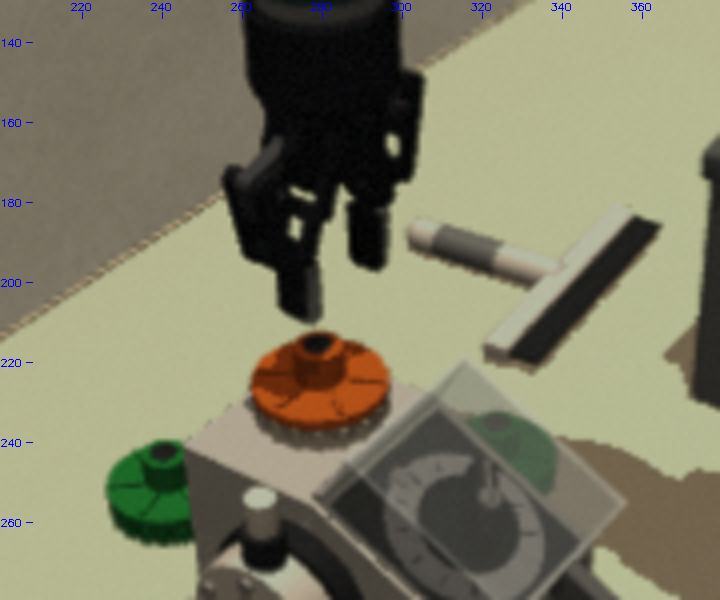

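```bash
python3 - <<'E'
from plan import *
s=arm.get_state();print(s['clock'],s['eef_pos'],s['tcp_rot'],s['dq'])
plan([.659,.0255,.157],tool(2.9))
for n in ('wrist2','side2'):
  d=load(n);print(n,proj(d,[s['eef_pos'],[.659,.0255,.175]]))
E
```

```text
2.6 [0.65577046 0.01487091 0.17619717] [9.99781067e-01 2.09204441e-02 1.37620050e-04 3.66912246e-04] [-0.00254314 -0.03071717 -0.0012441  -0.03625114 -0.00059833 -0.00292046
 -0.00097865]
row [3.7, -10.5, 19.2] [0.0, -0.0, -0.5] len 0.5 0.1
wrist2 [[325.03598724 268.57743461]
 [305.50192141 261.3545112 ]]
side2 [[283.21831087 213.38567819]
 [278.90876204 215.67453304]]
```

```bash
python3 -m pendant '[[3,-10.5,0,0,0,-0.5],[3,-10.5,0,0,0,-0.5],[3,-10.5,8,0,0,-0.5],[3,-10.5,19,0,0,-0.5],[3,-10.5,19,0,0,-0.5]]'
python3 -m pendant '[[0,0,0,0,0,0]]'
python3 - <<'E'
from plan import *
plan([.659,.0255,.157],tool(2.9))
d=snap('wrist','3');crop(d,180,180,280,200,2.8,'pics/w3c.png')
E
```

```text
clock: 3.02
eef_pos: [0.6565, 0.0266, 0.1543]
tcp_rot: [1.0, 0.026, -0.002, 0.0]
contact_force: [-1.0, 0.6, -0.7]
finger_gap: 0.051
clock: 3.1
eef_pos: [0.6572, 0.0265, 0.1554]
tcp_rot: [1.0, 0.026, -0.001, 0.0]
contact_force: [-0.7, 0.1, -0.1]
finger_gap: 0.0513
row [1.7, 1.1, -1.6] [0.0, 0.1, 0.1] len 0.1 0.0
```

View pics/w3c.png

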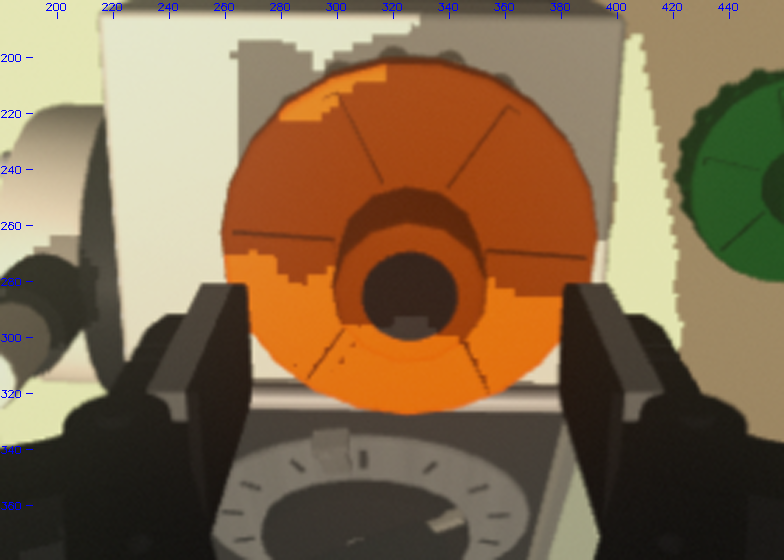

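The hub, at (326,285), is centred between the jaws. Closing.

```bash
python3 -m pendant '[[1.5,1,-1.5,0,0,0],[1.5,1,-1.5,0,0,0],[1.5,1,-1.5,0,0,0],[1.5,1,-1.5,0,0,0],[1.5,1,-1.5,0,0,0]]' 1 40
python3 -m pendant '[[0,0,0,0,0,0]]'
python3 -m pendant '[[0,0,-20,0,0,0],[0,0,-60,0,0,0],[0,0,-60,0,0,0]]'
python3 - <<'E'
from plan import *
print(R.from_quat(arm.get_state()['tcp_rot']).as_euler('zyx',degrees=True))
plan([.453,.276,.15],tool(5.2))
d=snap('wrist','4');d=snap('side','4')
E
```

```text
clock: 3.57
eef_pos: [0.6598, 0.0259, 0.1582]
tcp_rot: [1.0, 0.026, 0.0, -0.0]
contact_force: [-0.6, 0.7, -0.6]
finger_gap: 0.0
clock: 3.65
eef_pos: [0.6597, 0.026, 0.1581]
tcp_rot: [1.0, 0.026, 0.0, -0.0]
contact_force: [0.2, 0.8, 0.5]
finger_gap: -0.0
clock: 3.9
eef_pos: [0.6641, 0.0262, 0.225]
tcp_rot: [1.0, 0.026, 0.006, -0.0]
contact_force: [2.5, 0.9, 2.1]
finger_gap: -0.0003
[  -2.97299556    0.68066472 -179.95171022]
row [-198.7, -260.4, 72.7] [0.0, -0.7, -2.2] len 8.0 0.3
```

View pics/wrist4.png

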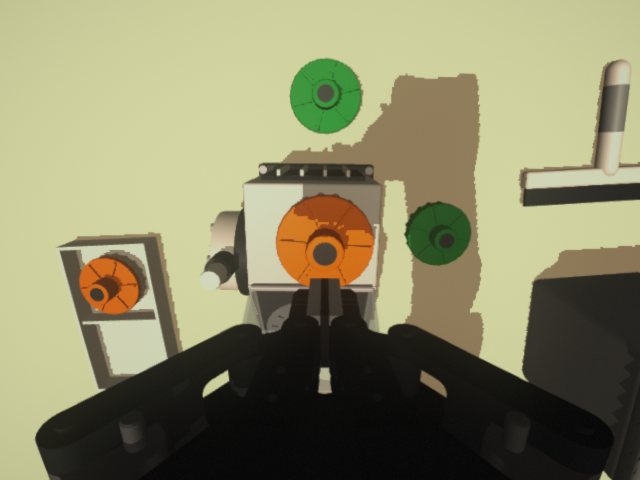

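View pics/side4.png

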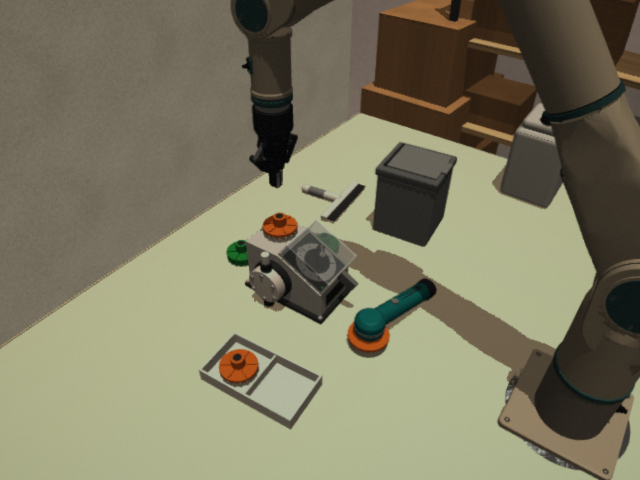

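The jaws closed on nothing and the head is undisturbed: the hub is at wrist (325,252) with the shut fingertips at (325,280). I'll find the offset before trying again.

```bash
python3 - <<'E'
from plan import *
s=arm.get_state();print(s['eef_pos'])
d=load('wrist3');print(onz(d,326,285,.175),onz(d,326,285,.153));R0=R.from_quat(s['tcp_rot']).as_matrix()
print(np.array(d['T'])[:3,3])
d=load('wrist4');print(onz(d,325,252,.175)); T=np.array(d['T']);print(T[:3,3]-s['eef_pos'])
# fingertip in side4
d=load('side4');print(proj(d,[s['eef_pos'],s['eef_pos']+[0,0,.02]]))
sd=load('side4');w=load('wrist4')
print('tip tri',tri((sd,277,186),(w,325,279)))
crop(sd,230,100,90,140,4.2,'pics/d4c.png');crop(w,270,230,110,90,7,'pics/w4c.png')
E
```

```text
[0.66108232 0.02602807 0.22015433]
[0.65811057 0.02641124 0.175     ] [0.64809957 0.02576265 0.153     ]
[0.72686252 0.03086551 0.32608815]
[0.65919045 0.02618431 0.175     ]
[0.07021584 0.00430695 0.17656419]
[[276.95114366 197.9119349 ]
 [276.47156298 189.83627696]]
tip tri [0.66550339 0.02396282 0.24514391]
```

View pics/d4c.png

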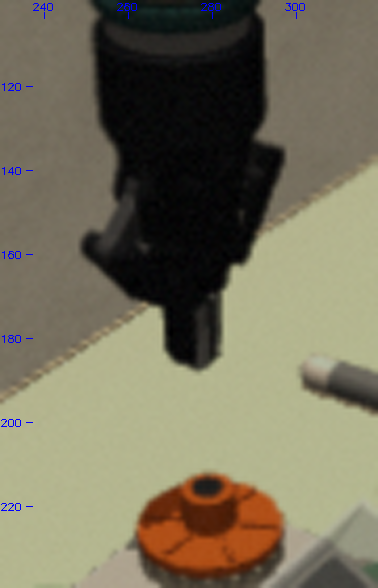

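View pics/w4c.png

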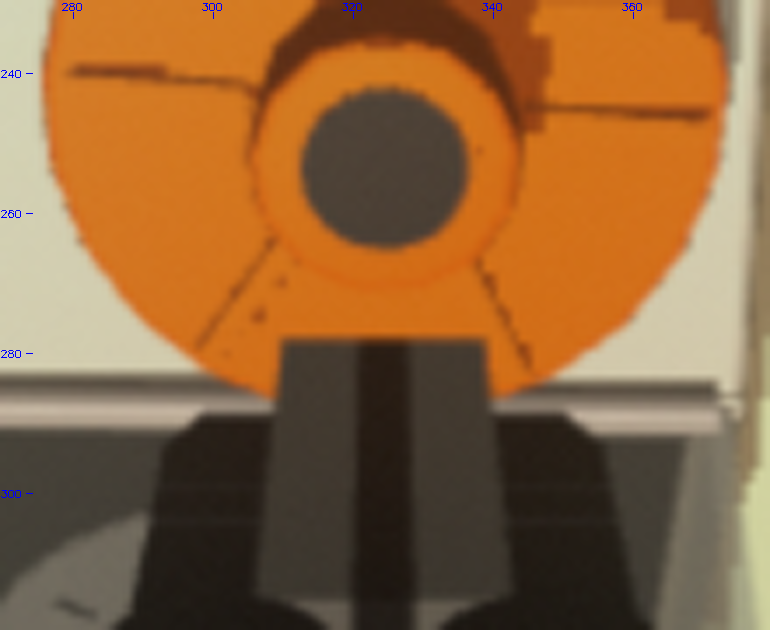

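```bash
python3 - <<'E'
from plan import *
s=arm.get_state();p=s['eef_pos']
w=load('wrist4');o,r=ray(w,324,278)
for dx in (.0,.008,.011,.013):
    t=(p[0]+dx-o[0])/r[0];print(dx,o+r*t-p)
w=load('wrist3');
E
```

```text
0.0 [0.         0.00087807 0.00688725]
0.008 [0.008      0.00126874 0.02621929]
0.011 [0.011      0.00141524 0.03346881]
0.013 [0.013      0.00151291 0.03830182]
```

The images put the real fingertips about 25–28 mm behind the reported TCP, so the jaws passed over the hub. I'll open, go lower in steps and watch the force.

```bash
python3 -m pendant '[[-2,0,0,0,0,0],[-2,0,20,0,0,0],[-2,0,45,0,0,0],[-2,0,63,0,0,0],[-2,0,63,0,0,0]]' -0.2
python3 -m pendant '[[0,0,8,0,0,0],[0,0,8,0,0,0]]'
python3 - <<'E'
from plan import *
plan([.659,.0255,.14],tool(2.9))
print(arm.get_state()['eef_pos'])
d=snap('side','5');crop(d,230,150,90,110,5,'pics/d5c.png');d=snap('wrist','5');crop(d,180,180,280,200,2.8,'pics/w5c.png')
E
```

```text
clock: 4.42
eef_pos: [0.6532, 0.0256, 0.1495]
tcp_rot: [1.0, 0.026, -0.005, 0.0]
contact_force: [-0.5, -0.2, -0.6]
finger_gap: 0.051
clock: 4.58
eef_pos: [0.6571, 0.0258, 0.1459]
tcp_rot: [1.0, 0.026, -0.001, 0.0]
contact_force: [0.1, -0.1, 0.4]
finger_gap: 0.0508
row [1.9, 0.4, 5.9] [0.0, 0.1, 0.1] len 0.1 0.0
[0.65709369 0.02579751 0.14591551]
```

View pics/d5c.png

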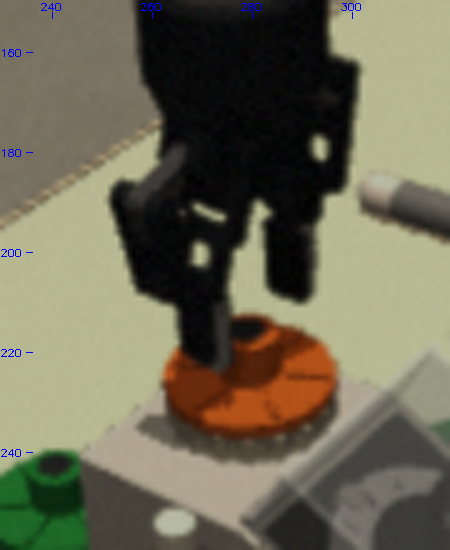

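View pics/w5c.png

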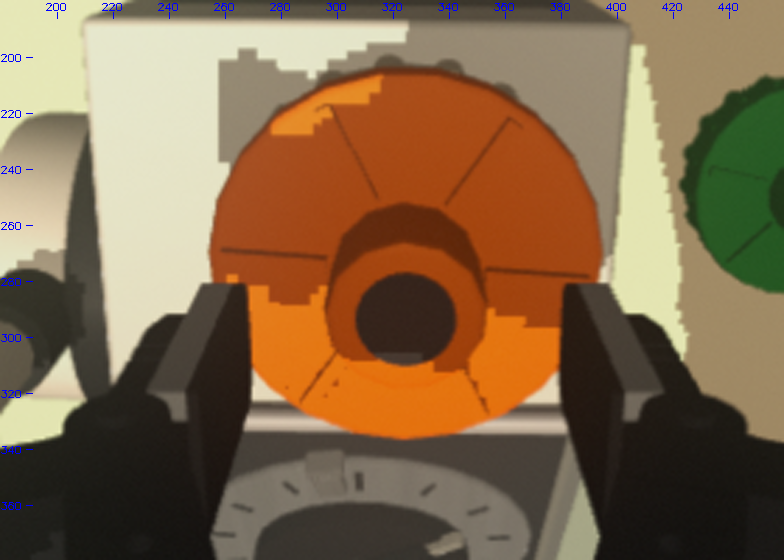

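```bash
python3 -m pendant '[[2,0,8,0,0,0],[2,0,16,0,0,0],[2,0,16,0,0,0]]'
python3 -m pendant '[[0,0,0,0,0,0],[0,0,0,0,0,0],[0,0,0,0,0,0],[0,0,0,0,0,0],[0,0,0,0,0,0]]' 1 40
python3 - <<'E'
from plan import *
d=snap('side','6');crop(d,230,150,90,110,5,'pics/d6c.png')
E
```

```text
clock: 4.93
eef_pos: [0.6587, 0.0259, 0.1295]
tcp_rot: [1.0, 0.026, -0.001, 0.0]
contact_force: [-0.4, -0.3, -0.8]
finger_gap: 0.0511
clock: 5.35
eef_pos: [0.6599, 0.0259, 0.1313]
tcp_rot: [1.0, 0.026, 0.0, 0.0]
contact_force: [0.1, -0.2, -0.6]
finger_gap: 0.0266
```

View pics/d6c.png

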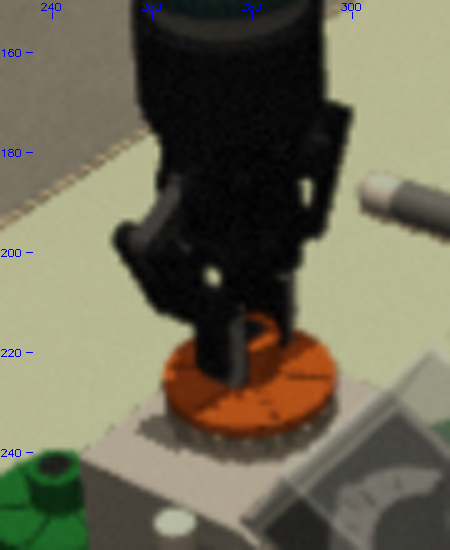

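Gripped at 26.6 mm on the 28 mm hub. Lifting and carrying it to the tray.

```bash
python3 -m pendant '[[0,0,-15,0,0,0],[0,0,-45,0,0,0],[0,0,-75,0,0,0],[0,0,-95,0,0,0],[0,0,-95,0,0,0]]'
python3 - <<'E'
from plan import *
plan([.453,.276,.22],tool(5.2))
E
```

```text
clock: 5.82
eef_pos: [0.6629, 0.0261, 0.2314]
tcp_rot: [1.0, 0.026, 0.005, -0.0]
contact_force: [1.0, -0.1, -0.7]
finger_gap: 0.0265
row [-196.8, -260.5, 9.6] [0.0, -0.5, -2.2] len 7.8 0.3
```

```bash
python3 -m pendant '[[-20,-26,0,0,0,-0.5],[-42,-56,0,0,0,-1],[-64,-86,0,0,0,-1.5],[-88,-116,0,0,0,-2],[-112,-146,0,0,0,-2]]'
python3 -m pendant '[[-22,-30,0,0,0,0],[-44,-60,0,0,0,0],[-64,-86,0,0,0,0],[-80,-105,5,0,0,0],[-84,-113,10,0,0,0]]'
python3 - <<'E'
from plan import *
print(arm.get_state()['contact_force'],arm.get_state()['finger_gap'])
d=snap('wrist','7');snap('side','7');plan([.453,.276,.12],tool(5.2))
E
```

```text
clock: 6.23
eef_pos: [0.5385, 0.1668, 0.2253]
tcp_rot: [0.999, 0.043, -0.001, 0.0]
contact_force: [0.8, 0.5, -0.3]
finger_gap: 0.0264
clock: 6.65
eef_pos: [0.4427, 0.2747, 0.2157]
tcp_rot: [0.999, 0.047, -0.001, -0.001]
contact_force: [-0.2, 0.3, -1.1]
finger_gap: 0.0264
[-0.22462594  0.3396483  -1.13633755] 0.026426061998590152
row [8.6, -2.8, 95.0] [0.0, 0.1, 0.0] len 2.3 0.0
```

View pics/wrist7.png

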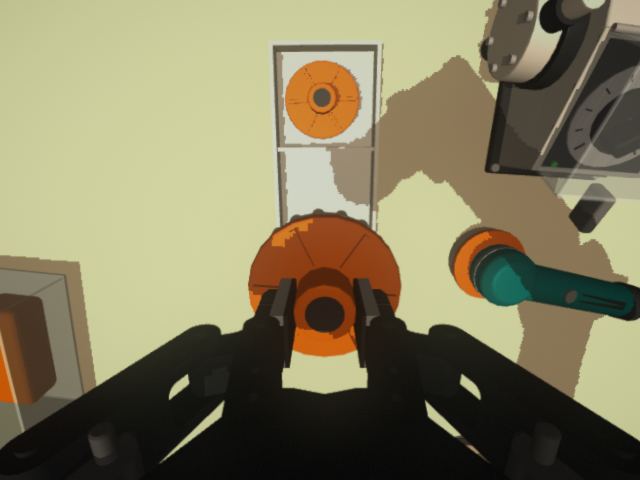

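View pics/side7.png

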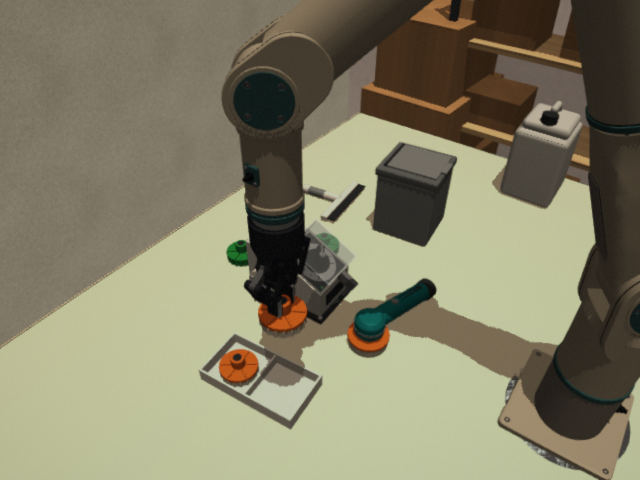

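```bash
python3 -m pendant '[[8,-3,30,0,0,0],[8,-3,65,0,0,0],[8,-3,100,0,0,0],[8,-3,130,0,0,0],[8,-3,140,0,0,0]]'
python3 -m pendant '[[0,0,0,0,0,0]]'
python3 - <<'E'
from plan import *
d=snap('wrist','8');d=snap('side','8');plan([.453,.276,.005],tool(5.2))
crop(d,190,250,150,180,3.3,'pics/d8c.png')
E
```

```text
clock: 7.17
eef_pos: [0.4536, 0.2711, 0.072]
tcp_rot: [0.999, 0.042, -0.003, 0.002]
contact_force: [-0.9, -0.6, -0.7]
finger_gap: 0.0262
clock: 7.25
eef_pos: [0.454, 0.2721, 0.0736]
tcp_rot: [0.999, 0.042, -0.002, 0.002]
contact_force: [-1.7, -0.9, -1.2]
finger_gap: 0.0268
row [-2.9, -1.9, 71.7] [0.0, -0.1, -0.3] len 1.7 0.0
```

View pics/d8c.png

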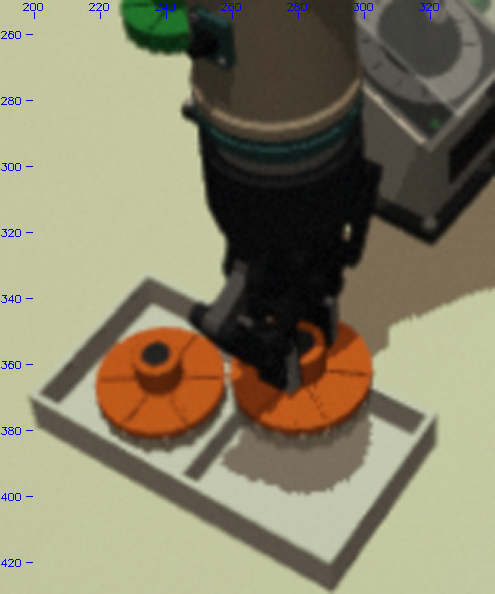

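View pics/wrist8.png

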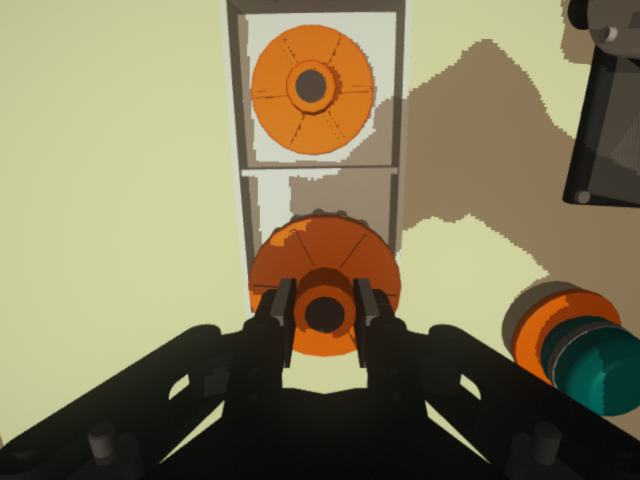

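The head is over the free bay. Lowering it.

```bash
python3 -m pendant '[[-3,-2,25,0,0,0],[-3,-2,50,0,0,0],[-3,-2,64,0,0,0],[-3,-2,67,0,0,0],[-3,-2,69,0,0,0]]'
python3 -m pendant '[[0,0,1,0,0,0]]'
python3 - <<'E'
from plan import *
d=snap('side','9');plan([.453,.276,.005],tool(5.2));print(arm.get_state()['contact_force'])
crop(d,190,250,150,180,3.3,'pics/d9c.png')
E
```

```text
clock: 7.77
eef_pos: [0.4526, 0.277, 0.0082]
tcp_rot: [0.999, 0.043, 0.001, -0.0]
contact_force: [0.1, 0.0, -1.2]
finger_gap: 0.0265
clock: 7.85
eef_pos: [0.4529, 0.2773, 0.0076]
tcp_rot: [0.999, 0.043, 0.001, -0.001]
contact_force: [0.4, 0.2, -0.5]
finger_gap: 0.0266
row [0.2, 1.3, 2.5] [-0.1, -0.2, -0.2] len 0.1 0.0
[ 0.8164613   0.35061379 -0.98012526]
```

View pics/d9c.png

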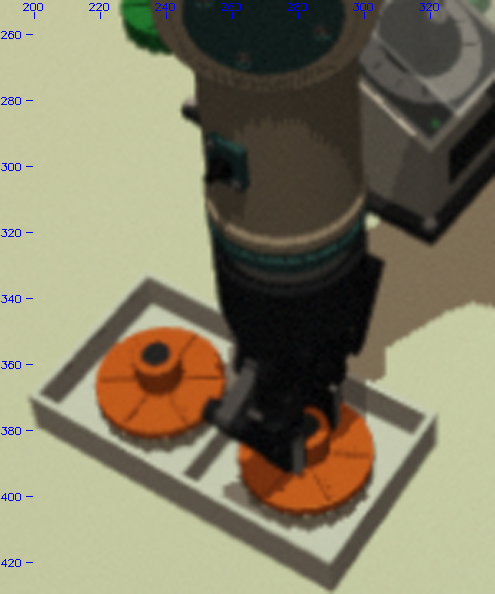

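```bash
python3 -m pendant '[[0,0,2,0,0,0],[0,0,4,0,0,0],[0,0,4,0,0,0]]'

```

```text
clock: 8.15
eef_pos: [0.4524, 0.2772, 0.0038]
tcp_rot: [0.999, 0.043, 0.001, -0.001]
contact_force: [-0.1, -1.0, 11.0]
finger_gap: 0.0262
```

Contact at 11 N means it's seated on the bay floor. Releasing and rising.

```bash
python3 -m pendant '[[0,0,-2,0,0,0],[0,0,-2,0,0,0],[0,0,-2,0,0,0],[0,0,-2,0,0,0],[0,0,-2,0,0,0]]' -0.2 40
python3 -m pendant '[[0,0,-20,0,0,0],[0,0,-60,0,0,0],[0,0,-100,0,0,0],[0,0,-140,0,0,0],[0,0,-180,0,0,0]]'
python3 - <<'E'
from plan import *
d=snap('side','10');crop(d,190,210,180,220,2.7,'pics/d10c.png');d=snap('wrist','10')
E
```

```text
clock: 8.57
eef_pos: [0.4513, 0.2765, 0.0039]
tcp_rot: [0.999, 0.043, -0.0, 0.0]
contact_force: [0.1, -0.0, 0.5]
finger_gap: 0.0515
clock: 8.98
eef_pos: [0.4508, 0.2763, 0.1857]
tcp_rot: [0.999, 0.043, -0.0, 0.0]
contact_force: [1.0, 1.1, -0.8]
finger_gap: 0.0512
```

View pics/d10c.png

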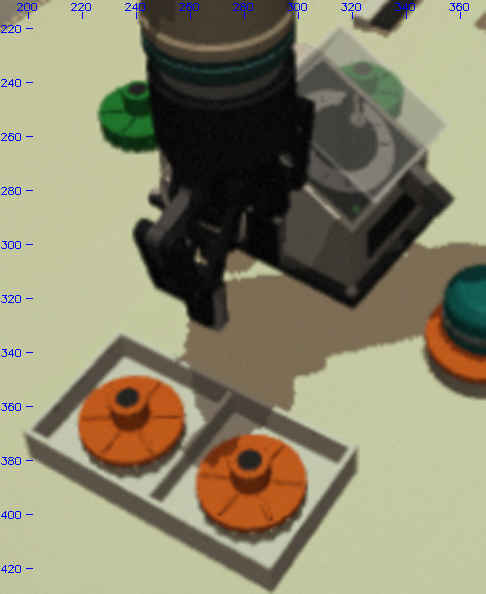

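View pics/wrist10.png

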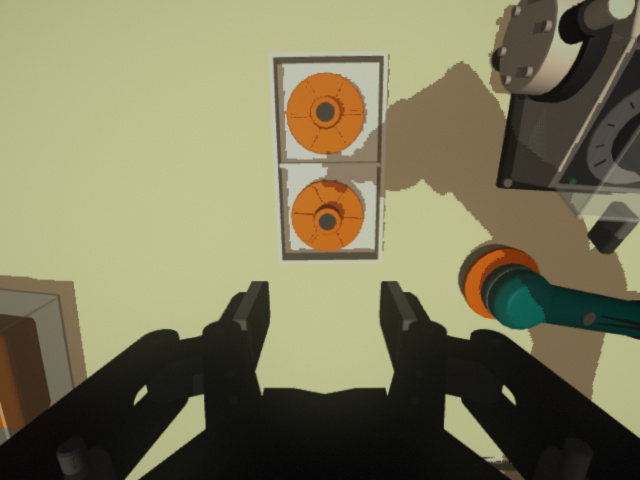

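The head sits centred in the free bay at wrist (327,222), clear of the walls. Next is the tab, so I'll check my hinge and tab model against the wrist views.

```bash
cat > geo.py <<'E'
from h import *
PX,PY,YAW=.5982,.0314,.0504
Rz=R.from_euler('z',YAW)
def pw(p): return Rz.apply(np.array(p,float))+[PX,PY,0]
a=np.radians(28);ux=np.array([np.cos(a),0,np.sin(a)]);uz=np.array([-np.sin(a),0,np.cos(a)]);uy=np.array([0,1.,0])
H=np.array([.016,0,.131])
def slope(x,y,z): return pw(H+ux*x+uy*y+uz*z)   # from hinge, up slope x, left y, out z
E
python3 - <<'E'
from geo import *
d=load('wrist1')
for h in (.0298,.022):
  L=np.sqrt(.149**2-h**2)
  c=[(-L,0,h),(-L+.028,.006,h+.013),(-L+.028,-.006,h+.013),(-L-.014,.006,h+.013),(-L-.014,-.006,h+.013)]
  P=np.array([slope(*p) for p in c]);print(h,P[0]);print(proj(d,P).round(1).tolist(),proj(load('wrist10'),P).round(0).tolist())
print(proj(d,[slope(-.118,.054,.044),slope(-.118,-.054,.044),slope(0,-.054,.044),slope(0,.054,.044),slope(0,.054,0),slope(-.118,-.054,0)]).round(1).tolist())
crop(load('wrist10'),480,150,160,110,4.8,'pics/w10c.png')
E
```

```text
0.0298 [0.47146972 0.02500738 0.08877388]
[[298.6, 342.0], [291.8, 340.3], [301.9, 340.4], [293.8, 356.7], [303.2, 356.8]] [[612.0, 234.0], [636.0, 219.0], [649.0, 220.0], [605.0, 255.0], [618.0, 256.0]]
0.022 [0.47391241 0.0251306  0.08124028]
[[299.1, 337.0], [292.4, 334.9], [302.3, 335.1], [294.3, 351.5], [303.6, 351.6]] [[606.0, 229.0], [629.0, 215.0], [642.0, 215.0], [599.0, 250.0], [612.0, 251.0]]
[[251.3, 340.5], [342.3, 341.9], [348.2, 279.0], [232.8, 277.4], [241.7, 244.1], [341.4, 310.4]]
```

View pics/w10c.png

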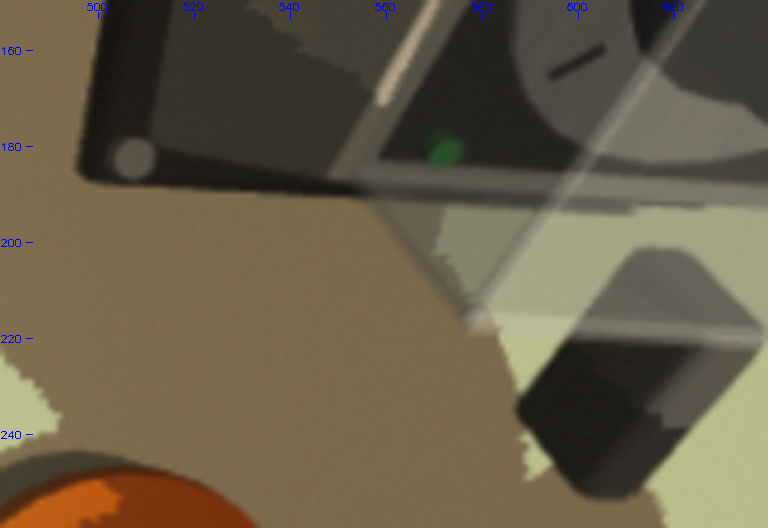

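```bash
python3 - <<'E'
from geo import *
for n,off in (('wrist10',(480,150,160,110,4.8)),('wrist1',(220,230,140,130,5.5))):
  d=load(n);
  for h in (.0298,.022,.013):
    L=np.sqrt(.149**2-h**2)
    P=np.array([slope(-L+x,y+.003,h+z) for x in(.028,-.014) for y in (.006,-.006) for z in (.013,-.013)])
    q=proj(d,P);print(n,h,q.min(0).round(1),q.max(0).round(1))
    if h==.022: crop(d,*off,f'pics/{n}m.png',q)
E
```

```text
wrist10 0.0298 [586.4 199.6] [645.7 255.7]
wrist10 0.022 [581.3 195.5] [638.5 250.5]
wrist10 0.013 [575.9 190.4] [630.9 244.4]
wrist1 0.0298 [289.3 321.2] [302.  356.8]
wrist1 0.022 [289.9 316.4] [302.4 351.6]
wrist1 0.013 [290.5 310.8] [302.8 345.6]
```

View pics/wrist10m.png

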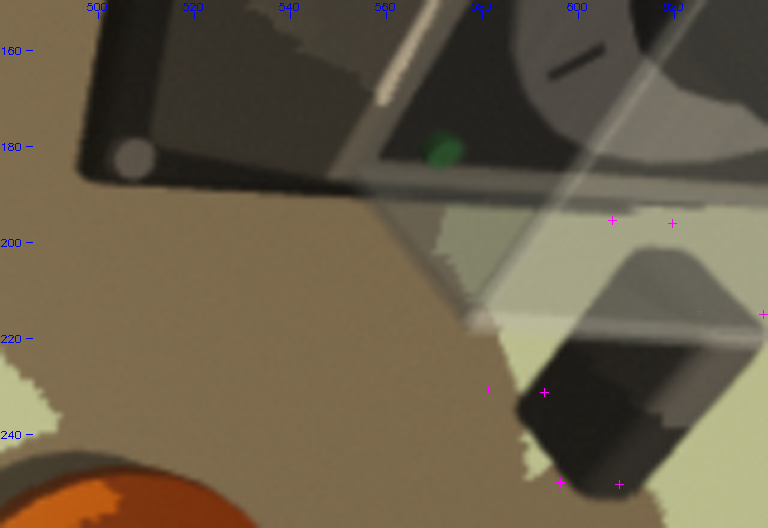

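View pics/wrist1m.png

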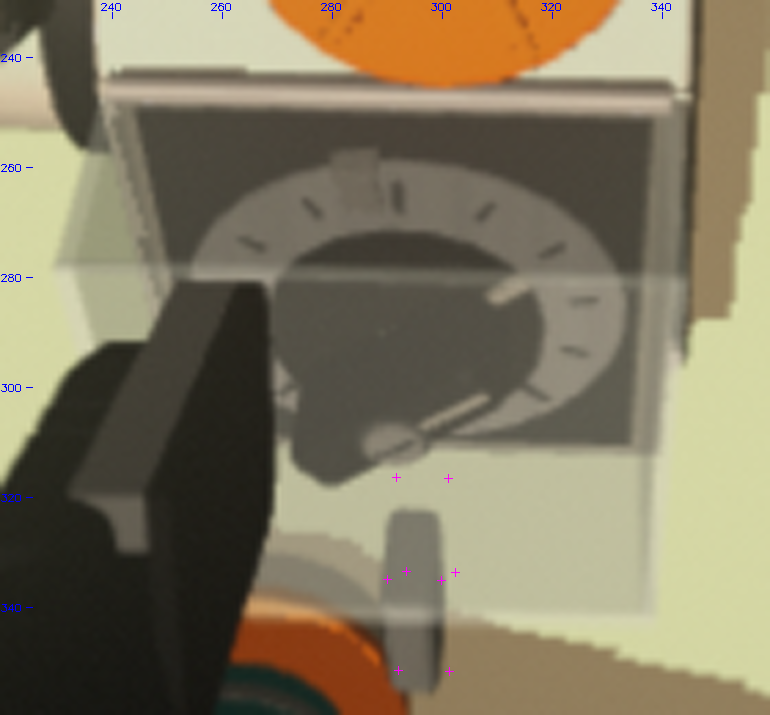

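```bash
python3 - <<'E'
from plan import *
from geo import *
G=slope(-.1463,.004,.0285);print(G)
Rt=tool(2.9,15);z=Rt.as_matrix()[:,2];print(z)
print(G+.042*z)
plan(G+.042*z-.08*z,Rt); print(arm.get_state()['q'])
d=load('wrist1');print('scrub',onz(d,270,375,.07),onz(d,330,380,.06)); 
d=load('side0');print(onz(d,369,320,.07))
E
```

```text
[0.47160401 0.02901924 0.08748032]
[ 0.25848759  0.01309442 -0.96592583]
[0.48246049 0.02956921 0.04691143]
row [-15.7, 250.6, 64.3] [-0.6, 14.4, 2.0] len 6.2 2.0
[-0.5633025   0.47246457 -0.05716387  1.86839281  0.03704177  0.78929301
 -2.12406155]
scrub [0.40319839 0.06372339 0.07      ] [ 0.39246649 -0.02071013  0.06      ]
[0.39202915 0.07922175 0.07      ]
```

```bash
python3 -m pendant '[[-3,40,0,0,3,0.5],[-6,80,0,0,6,1],[-9,120,0,0,9,1],[-12,160,0,0,12,2],[-14,200,10,0,14,2]]'
python3 -m pendant '[[0,40,10,0,0.5,0],[0,50,35,0,0.5,0],[0,50,45,0,0.5,0]]'
python3 - <<'E'
from plan import *
from geo import *
G=slope(-.1463,.004,.0285);Rt=tool(2.9,15);z=Rt.as_matrix()[:,2]
snap('wrist','11');snap('side','11');print(arm.get_state()['eef_pos']);plan(G+.042*z-.08*z,Rt)
d=load('wrist11');crop(d,180,200,280,210,2.8,'pics/w11c.png',proj(d,[G]))
E
```

```text
clock: 9.5
eef_pos: [0.454, 0.0748, 0.1748]
tcp_rot: [0.992, 0.026, 0.124, -0.005]
contact_force: [0.4, 0.1, -0.4]
finger_gap: 0.0511
clock: 9.75
eef_pos: [0.4595, 0.0234, 0.1436]
tcp_rot: [0.993, 0.024, 0.119, 0.003]
contact_force: [0.0, -0.7, -0.2]
finger_gap: 0.0513
[0.4593244  0.02503146 0.1428157 ]
row [-1.8, -3.5, 18.7] [0.6, 1.4, 0.1] len 0.5 0.2
```

View pics/w11c.png

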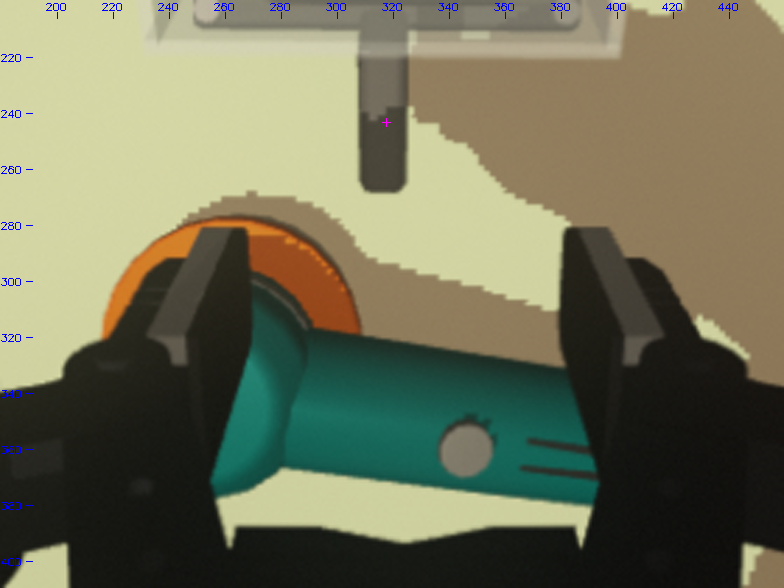

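View pics/side11.png

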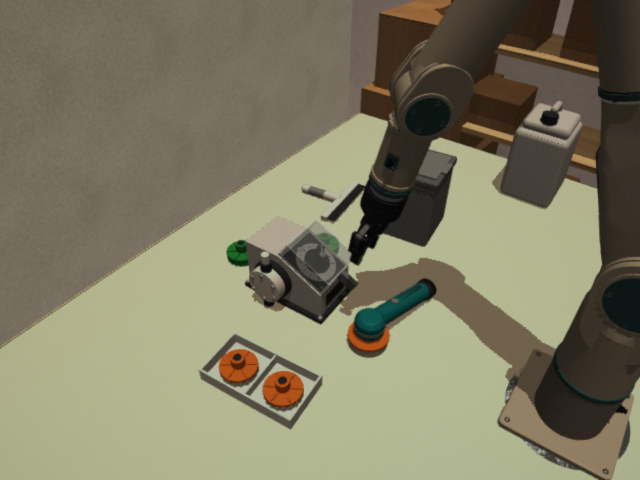

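The tab is between the jaws' planes at wrist (316,240) and my model point falls on it. Lowering onto it in two steps.

```bash
python3 -m pendant '[[-2,-3.5,20,0.6,1.4,0],[-2,-3.5,50,0.6,1.4,0],[-2,-3.5,70,0.6,1.4,0],[-2,-3.5,70,0.6,1.4,0]]'
python3 - <<'E'
from plan import *
from geo import *
G=slope(-.1463,.004,.0285);Rt=tool(2.9,15);z=Rt.as_matrix()[:,2]
snap('wrist','12');print(arm.get_state()['eef_pos'],arm.get_state()['contact_force']);plan(G+.042*z,Rt)
d=load('wrist12');crop(d,180,200,280,210,2.8,'pics/w12c.png',proj(d,[G]))
E
```

```text
clock: 10.18
eef_pos: [0.4776, 0.026, 0.0949]
tcp_rot: [0.992, 0.028, 0.121, -0.0]
contact_force: [1.2, -0.9, 0.8]
finger_gap: 0.0511
[0.47887671 0.02645949 0.09209869] [ 1.76225257  0.51400923 -1.7228594 ]
row [-7.2, -3.1, 44.8] [0.2, 1.2, 0.4] len 1.1 0.2
```

View pics/w12c.png

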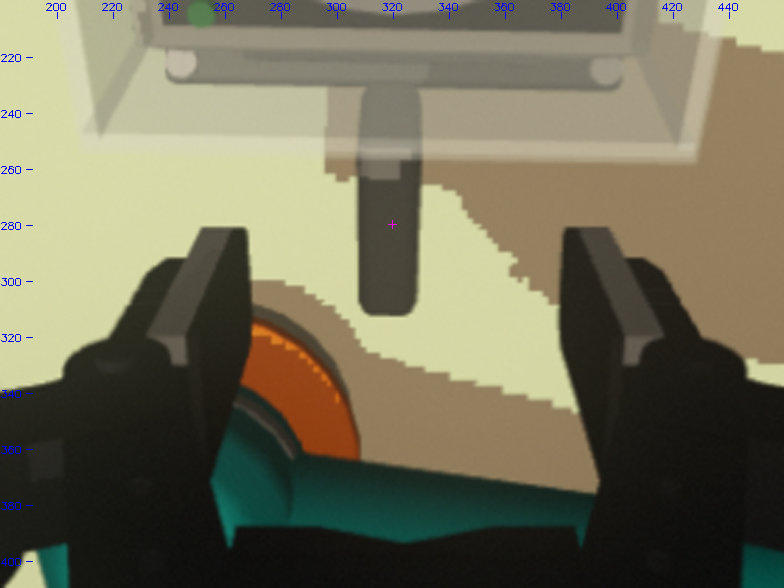

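```bash
python3 -m pendant '[[-7,-2,10,0,1.2,0],[-7,-2,28,0,1.2,0],[-7,-2,44,0,1.2,0],[-7,-2,44,0,1.2,0]]'
python3 - <<'E'
from plan import *
from geo import *
G=slope(-.1463,.004,.0285);Rt=tool(2.9,15);z=Rt.as_matrix()[:,2]
snap('wrist','13');print(arm.get_state()['eef_pos'],arm.get_state()['contact_force']);plan(G+.042*z,Rt)
d=load('wrist13');crop(d,180,200,280,210,2.8,'pics/w13c.png',proj(d,[G]))
d=snap('side','13');crop(d,280,190,130,120,5,'pics/d13c.png',proj(d,[G]))
E
```

```text
clock: 10.57
eef_pos: [0.4888, 0.0228, 0.0674]
tcp_rot: [0.994, 0.029, 0.109, 0.0]
contact_force: [-6.2, -2.4, -0.8]
finger_gap: 0.0511
[0.48881141 0.02275296 0.06792216] [-7.13422135 -2.6517242  -1.66749253]
row [-10.4, -7.3, 19.2] [0.3, 2.4, 0.5] len 0.6 0.3
```

View pics/w13c.png

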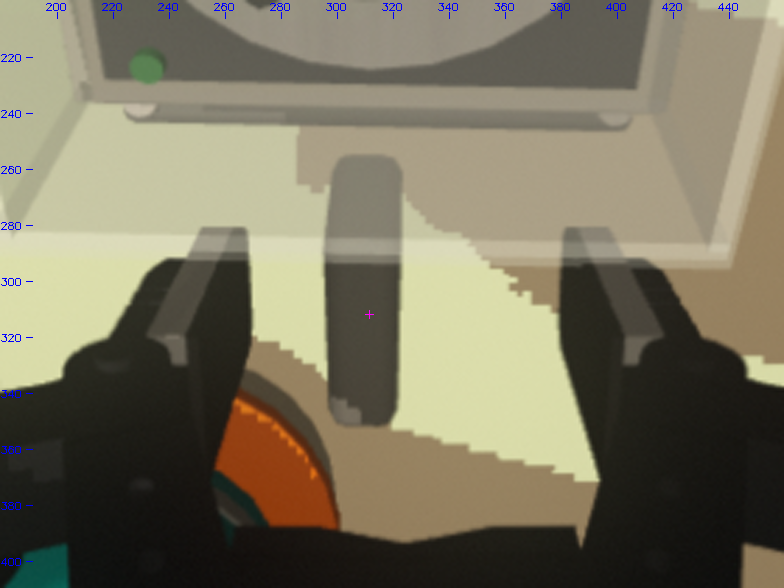

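View pics/d13c.png

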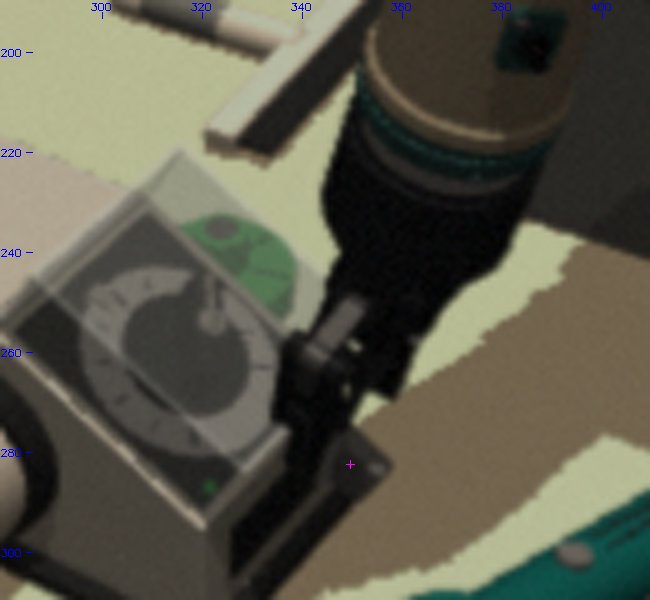

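The jaws' front edges touched the cover's front wall at 7 N, about v 285 in the wrist view, because the fingers are too far forward. Backing off to re-aim.

```bash
python3 -m pendant '[[-8,0,-12,0,0,0],[-18,0,-20,0,0,0],[-18,0,-20,0,0,0]]'
python3 - <<'E'
from plan import *
from geo import *
G=slope(-.1463,.004,.0285);Rt=tool(2.9,15);z=Rt.as_matrix()[:,2]
s=arm.get_state();print(s['eef_pos'],s['contact_force']);plan(G+.042*z,Rt,s)
d=snap('wrist','14');R0=R.from_quat(s['tcp_rot'])
for q in ((0,0,-.042),(.011,0,-.027),(0,0,-.027),(0,0,0)): print(q,proj(d,s['eef_pos']+R0.apply(q)).round(0))
crop(d,180,200,280,210,2.8,'pics/w14c.png',proj(d,[G]))
E
```

```text
clock: 10.92
eef_pos: [0.4691, 0.0234, 0.0862]
tcp_rot: [0.993, 0.031, 0.114, -0.001]
contact_force: [-0.9, 0.4, 0.3]
finger_gap: 0.0513
[0.46909586 0.02335024 0.08620645] [-0.85805931  0.39164579  0.32358104]
row [4.5, -5.6, 41.4] [0.1, 1.9, 0.7] len 1.0 0.3
(0, 0, -0.042) [[326. 308.]]
(0.011, 0, -0.027) [[326. 272.]]
(0, 0, -0.027) [[326. 293.]]
(0, 0, 0) [[326. 272.]]
```

View pics/w14c.png

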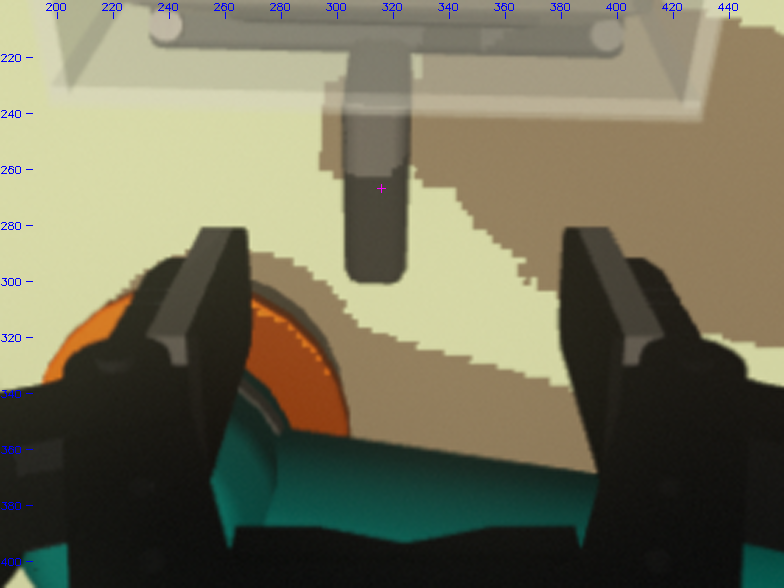

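```bash
python3 - <<'E'
from plan import *
from geo import *
G=slope(-.1493,.004,.0285);Rt=tool(2.9,23);z=Rt.as_matrix()[:,2]
s=arm.get_state();print(s['eef_pos'])
plan(G+.042*z-.04*z,Rt,s);plan(G+.04*z,Rt,s)
E
```

```text
[0.47054994 0.02342166 0.08607498]
row [-0.9, -5.6, 1.7] [0.0, 9.9, 0.7] len 0.1 1.4
row [5.6, -5.5, 39.1] [0.0, 9.9, 0.7] len 1.0 1.4
```

```bash
python3 -m pendant '[[-1,-4.5,0,0,5,0.5],[-1,-4.5,1,0,10,0.7],[-1,-4.5,1,0,10,0.7],[2,-4.5,14,0,10,0.7],[3,-4.5,22,0,10,0.7]]'
python3 - <<'E'
from plan import *
from geo import *
G=slope(-.1493,.004,.0285);Rt=tool(2.9,23);z=Rt.as_matrix()[:,2]
d=snap('wrist','15');s=arm.get_state();print(s['eef_pos'],s['contact_force'])
plan(G+.04*z,Rt,s)
crop(d,180,200,280,210,2.8,'pics/w15c.png',proj(d,[G]))
E
```

```text
clock: 11.38
eef_pos: [0.5049, 0.0166, 0.1342]
tcp_rot: [0.985, 0.029, 0.171, -0.007]
contact_force: [0.2, 0.0, -0.1]
finger_gap: 0.0513
[0.50579116 0.01655975 0.13353284] [ 1.21697796 -0.79850611 -0.80024442]
row [-47.6, -13.9, 72.6] [-0.4, 3.3, 0.3] len 2.1 0.5
```

View pics/w15c.png

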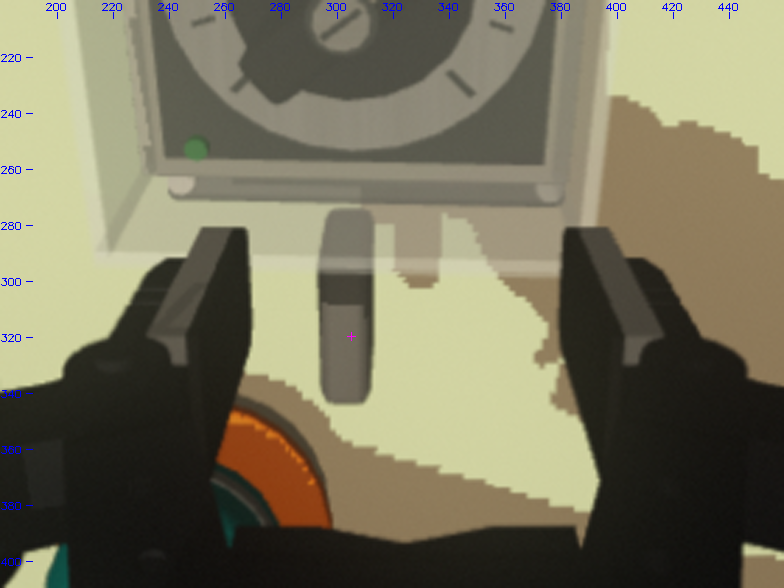

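```bash
python3 - <<'E'
from plan import *
s=arm.get_state();print(s['q'].round(3),R.from_quat(s['tcp_rot']).as_matrix()[:,2].round(3))
E
```

```text
[ 0.252  0.464 -0.47   2.315  1.334  0.233 -2.94 ] [ 0.336  0.025 -0.942]
```

q6 (0.23) and q7 (-2.94) hit their limits there: a forward tilt isn't available this close and low. I'll go back up with a vertical tool and grip the tab from straight above, which still clears the front wall.

```bash
python3 - <<'E'
from plan import *
from geo import *
G=slope(-.1493,.004,.0285);Rt=tool(2.9,0)
s=arm.get_state()
plan([.48,.03,.19],Rt,s);
E
```

```text
row [-4.5, -15.2, -61.5] [-0.4, -19.7, 0.4] len 1.5 2.7
```

```bash
python3 -m pendant '[[-2,-5,-30,0,-6,0],[-4,-10,-60,0,-13,0],[-4.5,-15,-61,0,-20,0],[-4.5,-15,-61,0,-20,0],[-4.5,-15,-61,0,-20,0]]'
python3 - <<'E'
from plan import *
from geo import *
G=slope(-.1493,.004,.0285);Rt=tool(2.9,0)
s=arm.get_state();print(s['q'].round(3))
plan([.48,.03,.19],Rt,s); plan(G+[0,0,-.04],Rt,s)
E
```

```text
clock: 11.85
eef_pos: [0.4758, 0.0347, 0.1929]
tcp_rot: [0.999, 0.033, -0.002, -0.004]
contact_force: [1.7, -0.4, -1.0]
finger_gap: 0.0514
[ 0.473  0.521 -0.867  1.979  0.504  0.875 -2.169]
row [3.9, 5.0, 2.8] [-0.5, 0.2, 0.9] len 0.2 0.1
row [-6.7, 6.7, 146.8] [-0.5, 0.2, 0.9] len 3.5 0.1
```

```bash
python3 -m pendant '[[-6,6,30,-0.5,0,0.9],[-6,6,65,-0.5,0,0.9],[-6,6,100,-0.5,0,0.9],[-6,6,105,-0.5,0,0.9]]'
python3 - <<'E'
from plan import *
from geo import *
G=slope(-.1493,.004,.0285);Rt=tool(2.9,0)
d=snap('wrist','16');s=arm.get_state();print(s['q'].round(3),s['contact_force'],s['eef_pos'])
plan(G+[0,0,-.04],Rt,s)
crop(d,180,200,280,210,2.8,'pics/w16c.png',proj(d,[G]))
E
```

```text
clock: 12.18
eef_pos: [0.4692, 0.0234, 0.0797]
tcp_rot: [1.0, 0.021, -0.005, 0.003]
contact_force: [-1.1, -0.1, -0.4]
finger_gap: 0.0513
[ 0.343  0.668 -0.681  2.1    0.727  0.633 -2.376] [-0.80719253  0.91098724  0.28839623] [0.46996193 0.02401147 0.08124208]
row [-0.5, -5.1, 35.2] [0.3, 0.4, -0.4] len 0.9 0.1
```

View pics/w16c.png

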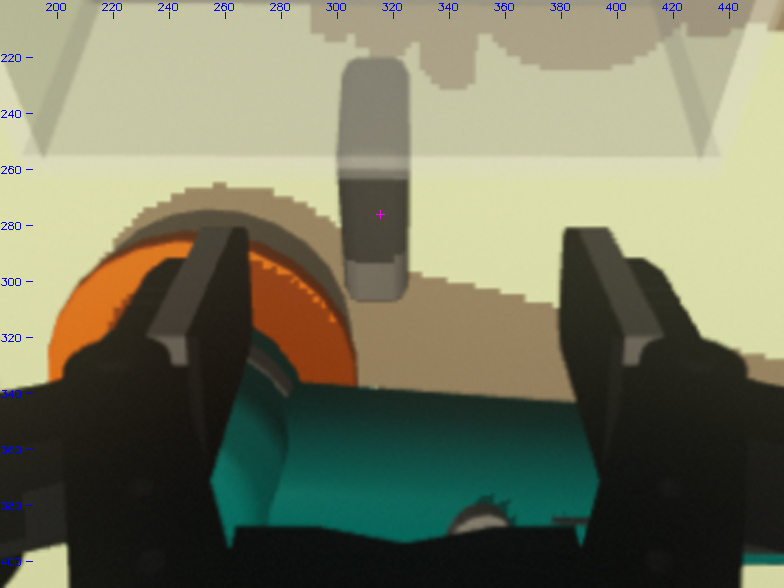

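```bash
python3 -m pendant '[[-4,-4,8,0,0,0],[-4,-4,20,0,0,0],[-4,-4,32,0,0,0],[-4,-4,32,0,0,0]]'
python3 - <<'E'
from plan import *
from geo import *
G=slope(-.1493,.004,.0285);Rt=tool(2.9,0)
d=snap('wrist','17');s=arm.get_state();print(s['q'].round(3),s['contact_force'],s['eef_pos'])
plan(G+[0,0,-.04],Rt,s)
crop(d,180,200,280,210,2.8,'pics/w17c.png',proj(d,[G]))
E
```

```text
clock: 12.57
eef_pos: [0.4688, 0.028, 0.0527]
tcp_rot: [1.0, 0.022, 0.0, 0.003]
contact_force: [-0.2, 0.3, -0.4]
finger_gap: 0.0511
[ 0.291  0.704 -0.618  2.127  0.802  0.557 -2.453] [0.82021    0.80884929 0.12874076] [0.46909444 0.028106   0.05340944]
row [-0.1, -0.8, 7.3] [0.3, -0.1, -0.4] len 0.2 0.1
```

View pics/w17c.png

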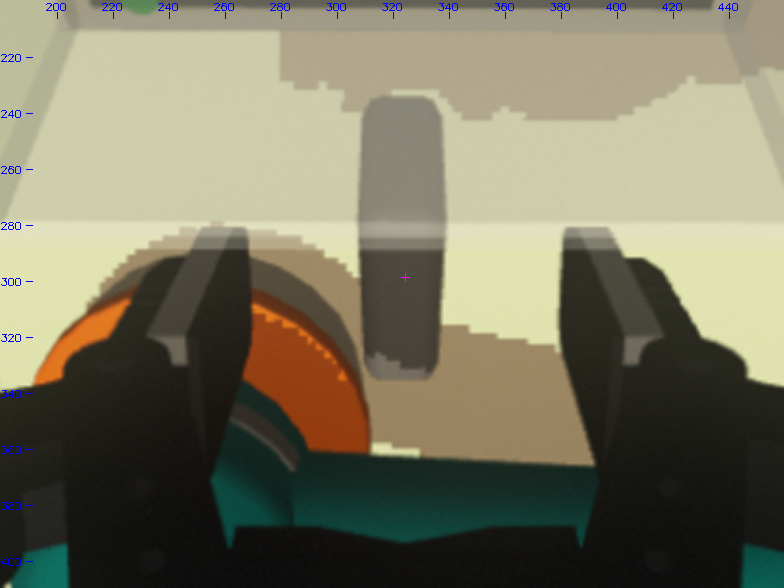

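No contact and the tab is centred between the jaws. Another 5 mm down, then close.

```bash
python3 -m pendant '[[0,-0.5,5,0,0,0],[0,-0.5,5,0,0,0]]'
python3 -m pendant '[[0,0,0,0,0,0],[0,0,0,0,0,0],[0,0,0,0,0,0],[0,0,0,0,0,0],[0,0,0,0,0,0]]' 1 30
python3 -m pendant '[[0,0,0,0,0,0]]'
python3 - <<'E'
from plan import *
from geo import *
d=snap('wrist','18');s=arm.get_state();print(s['q'].round(3),s['contact_force'],s['eef_pos'])
# arc in tool frame about hinge, const orientation
R0=R.from_quat(s['tcp_rot']);Hw=pw(H);
G0=s['eef_pos']+R0.apply([0,0,-.042]);v=G0-Hw;ax=Rz.apply([0,1,0]);v=v-ax*np.dot(v,ax);print('r',np.linalg.norm(v),G0)
for th in np.arange(0.25,2.2,.1):
    w=R.from_rotvec(ax*th).apply(v)-v;print(round(th,2),(R0.inv().apply(w)*1000).round(0).tolist())
E
```

```text
clock: 12.78
eef_pos: [0.4695, 0.0285, 0.0485]
tcp_rot: [1.0, 0.021, 0.001, 0.002]
contact_force: [0.1, 0.3, -0.2]
finger_gap: 0.0509
clock: 13.2
eef_pos: [0.4691, 0.0287, 0.0484]
tcp_rot: [1.0, 0.021, 0.001, 0.002]
contact_force: [-1.2, 0.9, 4.8]
finger_gap: 0.0114
clock: 13.28
eef_pos: [0.4691, 0.0286, 0.0484]
tcp_rot: [1.0, 0.021, 0.001, 0.002]
contact_force: [-0.9, 1.5, 4.9]
finger_gap: 0.0116
[ 0.282  0.712 -0.606  2.131  0.816  0.543 -2.467] [0.2114477  1.28297864 5.8561202 ] [0.46912326 0.02866509 0.04840364]
r 0.15071598271113396 [0.46901902 0.02884926 0.0904031 ]
0.25 [-5.0, 0.0, -37.0]
0.35 [-5.0, 0.0, -52.0]
0.45 [-3.0, 0.0, -67.0]
0.55 [0.0, 0.0, -82.0]
0.65 [5.0, 0.0, -96.0]
0.75 [12.0, 0.0, -110.0]
0.85 [19.0, 0.0, -123.0]
0.95 [28.0, 0.0, -135.0]
1.05 [38.0, 0.0, -146.0]
1.15 [49.0, 0.0, -156.0]
1.25 [61.0, 0.0, -165.0]
1.35 [74.0, 0.0, -173.0]
1.45 [88.0, 0.0, -180.0]
1.55 [102.0, 0.0, -185.0]
1.65 [117.0, -0.0, -188.0]
1.75 [132.0, -0.0, -190.0]
1.85 [147.0, -0.0, -191.0]
1.95 [162.0, -0.0, -190.0]
2.05 [176.0, -1.0, -188.0]
2.15 [191.0, -1.0, -184.0]
```

View pics/wrist18.png

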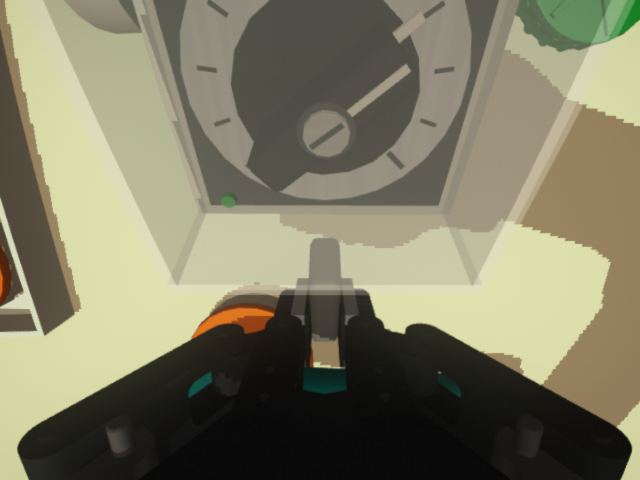

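The tab is gripped at 11.6 mm. Swinging the cover along the arc with the tool orientation held constant.

```bash
python3 -m pendant '[[-2,0,-10,0,0,0],[-4,0,-25,0,0,0],[-5,0,-45,0,0,0],[-3,0,-67,0,0,0],[3,0,-89,0,0,0]]'
python3 - <<'E'
from plan import *
s=arm.get_state();print(s['q'].round(2),s['contact_force'],s['finger_gap'])
E
```

```text
clock: 13.75
eef_pos: [0.4711, 0.0288, 0.1381]
tcp_rot: [1.0, 0.022, 0.0, 0.002]
contact_force: [5.9, 0.5, -5.5]
finger_gap: 0.0115
[ 0.41  0.58 -0.78  2.06  0.61  0.75 -2.29] [ 5.8621667   0.50558664 -5.53425405] 0.011492572434425068
```

```bash
python3 -m pendant '[[9,0,-21,0,0,0],[25,0,-46,0,0,0],[46,0,-67,0,0,0],[71,0,-84,0,0,0],[92,0,-94,0,0,0]]'
python3 - <<'E'
from plan import *
s=arm.get_state();print(s['q'].round(2),s['contact_force'],s['finger_gap'])
snap('side','19')
E
```

```text
clock: 14.17
eef_pos: [0.5634, 0.0324, 0.233]
tcp_rot: [1.0, 0.021, 0.0, 0.003]
contact_force: [-0.3, 0.6, -8.6]
finger_gap: 0.0116
[ 0.42  0.59 -0.85  1.71  0.5   1.07 -2.12] [-0.32519012  0.5668611  -8.55181292] 0.011642545511800053
```

View pics/side19.png

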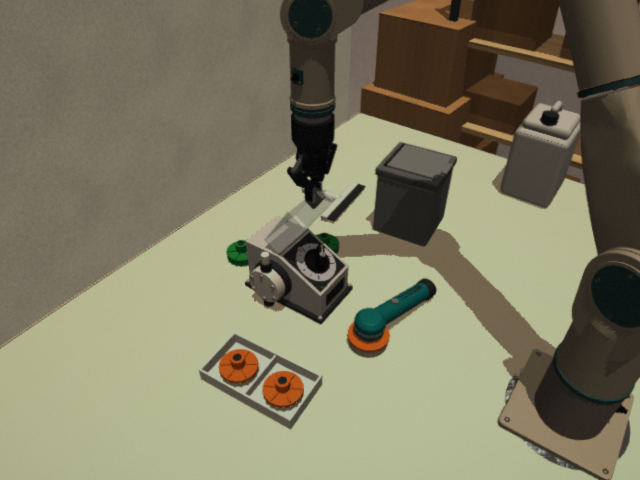

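The cover is about 1.5 rad open. Continuing to the rest.

```bash
python3 -m pendant '[[18,0,-5,0,0,0],[37,0,-7,0,0,0],[57,0,-7,0,0,0],[74,0,-6,0,0,0],[83,0,-4,0,0,0]]'
python3 -m pendant '[[0,0,0,0,0,0],[0,0,0,0,0,0]]'
python3 - <<'E'
from plan import *
s=arm.get_state();print(s['q'].round(2),s['contact_force'],s['finger_gap'])
d=snap('side','20');crop(d,230,130,150,200,3,'pics/d20c.png')
E
```

```text
clock: 14.63
eef_pos: [0.6476, 0.0358, 0.2364]
tcp_rot: [1.0, 0.021, 0.001, 0.003]
contact_force: [-0.9, -2.5, 8.8]
finger_gap: 0.0115
clock: 14.8
eef_pos: [0.6475, 0.0357, 0.2364]
tcp_rot: [1.0, 0.021, 0.002, 0.003]
contact_force: [1.4, -2.9, 5.2]
finger_gap: 0.0114
[ 0.34  0.7  -0.81  1.47  0.54  1.19 -2.08] [ 1.3910114  -2.86500898  5.24737294] 0.011449524850231116
```

View pics/d20c.png

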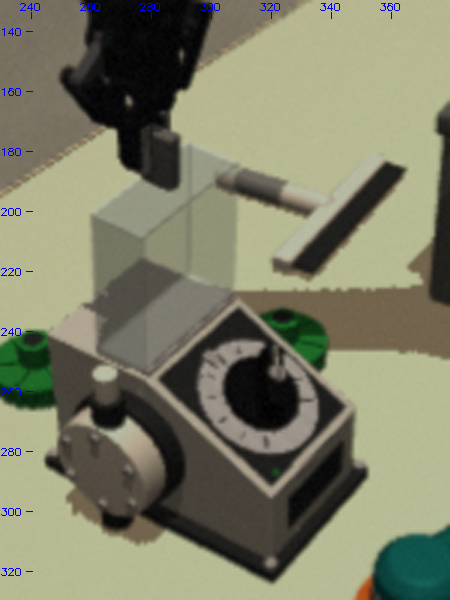

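The cover is upright and resting on the flat top. Releasing the tab and rising.

```bash
python3 -m pendant '[[0,0,0,0,0,0],[0,0,0,0,0,0],[0,0,0,0,0,0],[0,0,-20,0,0,0],[0,0,-60,0,0,0]]' -0.2
python3 -m pendant '[[-20,0,-20,0,0,0],[-60,0,-25,0,0,0],[-100,0,-25,0,0,0],[-140,0,-25,0,0,0],[-160,0,-25,0,0,0]]'
python3 - <<'E'
from plan import *
s=arm.get_state();print(s['q'].round(2),s['contact_force'],s['finger_gap'])
snap('wrist','21');d=snap('side','21');crop(d,230,180,150,150,4,'pics/d21c.png')
E
```

```text
clock: 15.27
eef_pos: [0.6428, 0.0355, 0.2906]
tcp_rot: [1.0, 0.022, -0.005, 0.003]
contact_force: [1.0, 0.0, 0.0]
finger_gap: 0.0513
clock: 15.68
eef_pos: [0.4811, 0.0304, 0.3196]
tcp_rot: [1.0, 0.022, -0.001, 0.004]
contact_force: [-0.7, 0.5, 0.2]
finger_gap: 0.051
[ 0.55  0.38 -0.94  1.78  0.34  1.16 -2.02] [-0.71763328  0.54755683  0.19408945] 0.05097131774262944
```

View pics/wrist21.png

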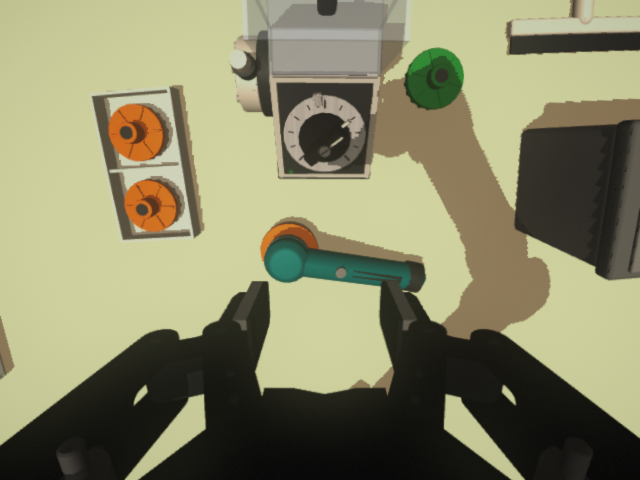

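View pics/d21c.png

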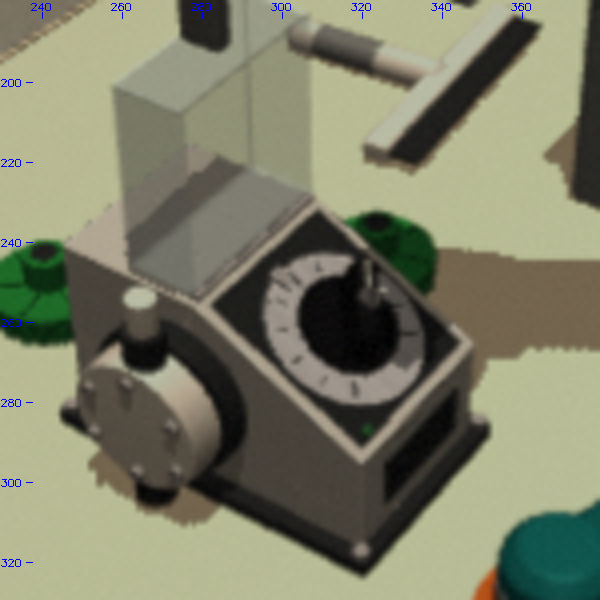

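The cover rests open. Enlarging the dial.

```bash
python3 - <<'E'
from geo import *
crop(load('wrist21'),265,70,115,115,6.5,'pics/w21c.png')
E
```

```text
(no output)
```

View pics/w21c.png

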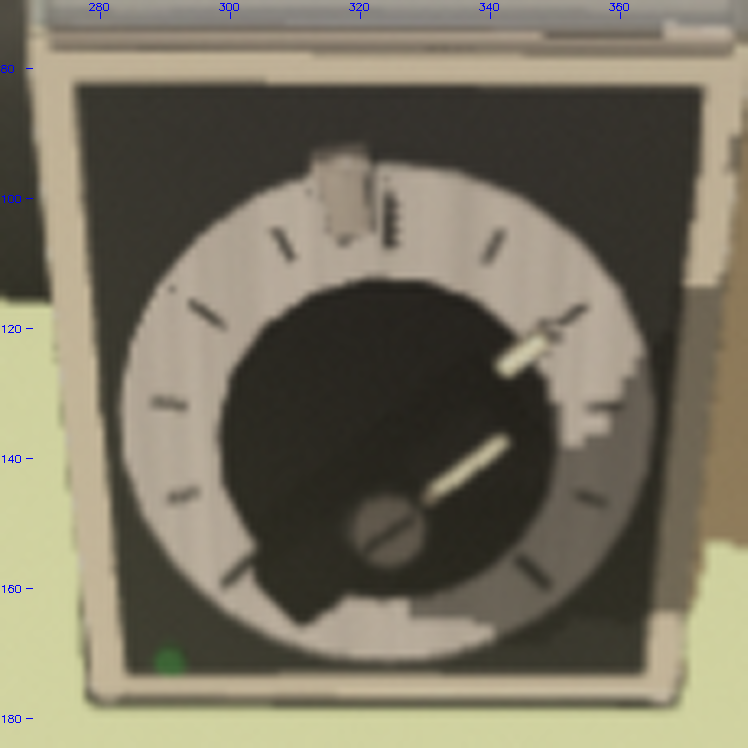

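```bash
cat >> geo.py <<'E'
def onslope(d,u,v,h):
    o,r=ray(d,u,v);n=Rz.apply(uz);p0=pw(H+uz*h);t=np.dot(p0-o,n)/np.dot(r,n);X=o+r*t
    q=Rz.inv().apply(X-pw(H));return np.array([q@ux,q@uy,q@uz])
E
python3 - <<'E'
from geo import *
d=load('wrist21')
pts=dict(cornTL=(274,77),TR=(377,77),BL=(279,177),BR=(368,177),ringL=(283.5,132),ringR=(365.5,132),ringT=(325,94.5),ringB=(324,171),top=(325,103.5),low=(301,157),high=(347,157.5),clip=(318,107),clipR=(322,104.5),clipL=(314.5,105))
for k,(u,v) in pts.items(): print(k,(onslope(d,u,v,.003)*1000).round(1))
for h in (.008,.012,.016): print(h,'ptr',(onslope(d,349,120.5,h)*1000).round(1),'ptr inner',(onslope(d,342,125.5,h)*1000).round(1),'clip',(onslope(d,318,107,h)*1000).round(1))
for h in (.03,.036,.042): print(h,'hub screw',(onslope(d,324,151,h)*1000).round(1),'line end',(onslope(d,342.5,137,h)*1000).round(1))
s=load('side21')
for h in (.03,.036,.042): print('side',h,'screw',(onslope(s,321.5,253.5,h)*1000).round(1))
crop(s,280,225,80,70,9,'pics/d21d.png')
E
```

```text
cornTL [-0.4 53.5  3. ]
TR [ -0.8 -48.8   3. ]
BL [-118.8   59.5    3. ]
BR [-119.5  -50.3    3. ]
ringL [-59.3  48.9   3. ]
ringR [-59.8 -42.2   3. ]
ringT [-18.1   2.9   3. ]
ringB [-110.5    4.1    3. ]
top [-27.5   2.9   3. ]
low [-91.  31.   3.]
high [-92.  -23.1   3. ]
clip [-31.2  10.3   3. ]
clipR [-28.6   6.    3. ]
clipL [-29.1  13.9   3. ]
0.008 ptr [-44.  -22.7   8. ] ptr inner [-49.7 -15.4   8. ] clip [-29.1  10.2   8. ]
0.012 ptr [-42.2 -22.4  12. ] ptr inner [-47.7 -15.2  12. ] clip [-27.5  10.2  12. ]
0.016 ptr [-40.3 -22.   16. ] ptr inner [-45.8 -14.9  16. ] clip [-25.8  10.1  16. ]
0.03 hub screw [-67.9   4.2  30. ] line end [-51.8 -15.   30. ]
0.036 hub screw [-64.5   4.2  36. ] line end [-48.6 -14.6  36. ]
0.042 hub screw [-61.1   4.3  42. ] line end [-45.5 -14.2  42. ]
side 0.03 screw [-62.6  -1.3  30. ]
side 0.036 screw [-63.    3.7  36. ]
side 0.042 screw [-63.5   8.7  42. ]
```

View pics/d21d.png

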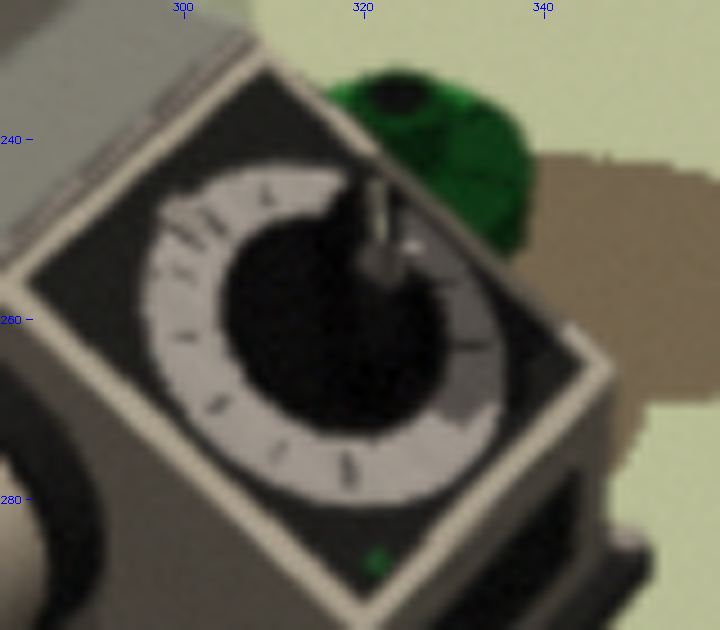

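The knob axis sits at slope (-64, 4) mm from the hinge, with the pointer tip at (349,120.5), about 50° clockwise of top. The clip tip is at (318,107), about 10° anticlockwise of top. So the pointer is roughly 60° above the mark. Before tilting the tool 28° I'll fit a quick arm model to check it can reach.

```bash
cat > kin.py <<'E'
from h import *
import itertools
D=[([1.06719687,0.6293804,0.0383989,1.51834572,-0.02703696,0.99629972,-0.02005529],[0.27534128,-0.58806048,0.20257326],[.97614,.217136,-.00019,-.00094]),
([-0.5633,0.47246,-0.05716,1.86839,0.03704,0.78929,-2.12406],[.4508,.2763,.1857],[.999,.043,0,0]),
([.252,.464,-.470,2.315,1.334,.233,-2.94],[.50579,.01656,.13353],[.985,.029,.171,-.007]),
([.473,.521,-.867,1.979,.504,.875,-2.169],[.4758,.0347,.1929],[.999,.033,-.002,-.004]),
([.343,.668,-.681,2.1,.727,.633,-2.376],[.46996,.02401,.08124],[1,.021,-.005,.003]),
([.282,.712,-.606,2.131,.816,.543,-2.467],[.46912,.02867,.0484],[1,.021,.001,.002]),
([.34,.70,-.81,1.47,.54,1.19,-2.08],[.6475,.0357,.2364],[1,.021,.002,.003]),
([.55,.38,-.94,1.78,.34,1.16,-2.02],[.4811,.0304,.3196],[1,.022,-.001,.004])]
S=[-1,1,-1,1,-1,1,-1]
def fk(q,p,s=S):
    d1,a,b,c,o7,e,w=p
    q=np.array(q)*s
    r=R.from_euler('Z',q[0]);x=np.array([0,0,d1])
    r=r*R.from_euler('Y',q[1]);r=r*R.from_euler('Z',q[2]);x=x+r.apply([e,0,a])
    r=r*R.from_euler('Y',q[3]);x=x+r.apply([-e,0,0]);r=r*R.from_euler('Z',q[4]);x=x+r.apply([0,0,b])
    r=r*R.from_euler('Y',q[5]);x=x+r.apply([w,0,0]);r=r*R.from_euler('Z',q[6]+o7);x=x+r.apply([0,0,c]);return x,r
LO=np.array([-3.06,-.37,-1.25,.18,-1.1,.23,-2.94]);HI=np.array([3.06,2.12,1.32,2.47,4.24,1.98,2.94])
E
python3 - <<'E'
from kin import *
from scipy.optimize import least_squares
best=[]
for sg in itertools.product([-1,1],repeat=3):
    s=[-1,1,sg[0],1,sg[1],1,sg[2]]
    def f(p):
        o=[]
        for q,x,t in D:
            X,r=fk(q,p,s);o+=list(X-x)+list(.3*(r.inv()*R.from_quat(t)).as_rotvec())
        return o
    for o7 in (0,1.57,3.14,-1.57):
        l=least_squares(f,[.3,.4,.35,.3,o7,0,0]);best.append((l.cost,s,l.x))
best.sort(key=lambda b:b[0])
for b in best[:3]:print(b)
X=[np.linalg.norm(fk(q,best[0][2],best[0][1])[0]-x)*1000 for q,x,t in D];print(np.round(X,1))
E
```

```text
(np.float64(0.0009260274565601673), [-1, 1, -1, 1, -1, 1, -1], array([ 0.28035441,  0.60417105,  0.38629538,  0.35999992,  1.57140221,
       -0.00683334,  0.02082694]))
(np.float64(0.0009260274565601686), [-1, 1, -1, 1, -1, 1, -1], array([ 0.28035441,  0.60417105,  0.38629538,  0.35999992,  1.57140221,
       -0.00683334,  0.02082694]))
(np.float64(0.0009260274565601686), [-1, 1, -1, 1, -1, 1, -1], array([ 0.28035441,  0.60417105,  0.38629538,  0.35999992,  1.57140221,
       -0.00683334,  0.02082694]))
[29.7 26.6  0.9  5.2  2.7  5.7  8.1 10.2]
```

```bash
cat >> kin.py <<'E'
def fk2(q,p):
    q=np.array(q)*S
    r=R.from_euler('Z',q[0]);x=np.array([0,0,p[0]])+r.apply([p[1],0,0])
    r=r*R.from_euler('Y',q[1])*R.from_euler('Z',q[2]);x=x+r.apply([p[2],p[3],p[4]])
    r=r*R.from_euler('Y',q[3]);x=x+r.apply([p[5],0,0]);r=r*R.from_euler('Z',q[4]);x=x+r.apply([p[6],p[7],p[8]])
    r=r*R.from_euler('Y',q[5]);x=x+r.apply([p[9],0,0]);r=r*R.from_euler('Z',q[6]+p[10]);x=x+r.apply([0,0,p[11]]);return x,r
E
python3 - <<'E'
from kin import *
from scipy.optimize import least_squares
from rig import arm
s=arm.get_state();D.append((s['q'],s['eef_pos'],s['tcp_rot']))
p0=np.array([.28,0,0,0,.5,0,0,0,.386,0,1.5714,.3])
reg=np.array([0,1,1,1,0,1,1,1,0,1,0,0])*.01
def f(p):
    o=[]
    for q,x,t in D:
        X,r=fk2(q,p);o+=list(X-x)+list(.3*(r.inv()*R.from_quat(t)).as_rotvec())
    return np.r_[o,reg*p]
l=least_squares(f,p0);print(l.cost,l.x.round(4))
print([round(np.linalg.norm(fk2(q,l.x)[0]-x)*1000,1) for q,x,t in D])
np.save('kin.npy',l.x)
E
```

```text
6.46477182123661e-05 [ 3.3650e-01 -2.6000e-03  5.4000e-03 -2.5700e-02  5.7730e-01  1.9400e-02
 -1.6900e-02 -8.0000e-04  3.8170e-01  1.5000e-02  1.5713e+00  3.8880e-01]
[np.float64(5.0), np.float64(5.8), np.float64(1.8), np.float64(1.4), np.float64(1.3), np.float64(1.5), np.float64(5.2), np.float64(2.6), np.float64(1.6)]
```

```bash
cat > ik.py <<'E'
from kin import *
from geo import *
from scipy.optimize import least_squares
p=np.load('kin.npy')
YC=.0038
def target(phi,back,xc=-.064):
    G=slope(xc,YC,.024);f=np.radians(phi)
    X=Rz.apply(ux*np.cos(f)-uy*np.sin(f));Z=-Rz.apply(uz);Y=np.cross(Z,X)
    return G+Z*(.037-back),R.from_matrix(np.c_[X,Y,Z])
def ik(x,r,q0):
    f=lambda q:np.r_[(fk2(q,p)[0]-x)*5,(fk2(q,p)[1].inv()*r).as_rotvec(),.003*(q-q0)]
    l=least_squares(f,np.clip(q0,LO+.01,HI-.01),bounds=(LO,HI))
    X,rr=fk2(l.x,p);return l.x,np.linalg.norm(X-x)*1000,np.degrees((rr.inv()*r).magnitude())
E
python3 - <<'E'
from ik import *
from rig import arm
q0=arm.get_state()['q'];print(q0.round(2))
for br in (0,180):
  for back in (.1,0):
    q=q0
    for phi in (50,20,-10,-40):
      x,r=target(phi-br,back);q,e,a=ik(x,r,q);print(br,back,phi,x.round(3),q.round(2),round(e,1),round(a,1))
# global tries
rng=np.random.default_rng(0)
for phi in (50,-40,-130,140):
  x,r=target(phi,0);res=[]
  for i in range(40):
    q,e,a=ik(x,r,rng.uniform(LO,HI))
    if e<3 and a<1:res.append((np.abs(q-q0).max(),q.round(2)))
  res.sort(key=lambda t:t[0]);print(phi,len(res),res[:3])
E
```

```text
[ 0.55  0.38 -0.94  1.78  0.34  1.16 -2.02]
0 0.1 50 [0.517 0.031 0.178] [ 0.03  0.34 -0.21  2.24  0.44  0.23 -2.94] 9.4 7.3
0 0.1 20 [0.517 0.031 0.178] [ 0.22  0.36 -0.44  2.28  0.96  0.23 -2.94] 6.6 5.2
0 0.1 -10 [0.517 0.031 0.178] [ 0.26  0.37 -0.51  2.34  1.47  0.23 -2.94] 2.9 2.2
0 0.1 -40 [0.517 0.031 0.178] [ 0.28  0.38 -0.55  2.38  1.82  0.27 -2.77] 0.0 0.0
0 0 50 [0.564 0.033 0.089] [ 0.02  0.57 -0.18  2.1   0.47  0.23 -2.94] 14.4 12.6
0 0 20 [0.564 0.033 0.089] [ 0.15  0.58 -0.36  2.15  1.02  0.23 -2.94] 11.8 10.3
0 0 -10 [0.564 0.033 0.089] [ 0.18  0.59 -0.4   2.21  1.54  0.23 -2.94] 8.3 7.2
0 0 -40 [0.564 0.033 0.089] [ 0.41  0.73 -0.82  2.35  2.05  0.62 -2.94] 0.0 0.0
180 0.1 50 [0.517 0.031 0.178] [ 0.68  0.61 -1.25  2.38  1.63  0.71 -1.04] 0.0 0.0
180 0.1 20 [0.517 0.031 0.178] [ 0.67  0.6  -1.22  2.38  1.64  0.69 -0.52] 0.0 0.0
180 0.1 -10 [0.517 0.031 0.178] [ 0.66  0.58 -1.19  2.38  1.64  0.66 -0.  ] 0.0 0.0
180 0.1 -40 [0.517 0.031 0.178] [ 0.65  0.57 -1.16  2.38  1.65  0.64  0.52] 0.0 0.0
180 0 50 [0.564 0.033 0.089] [ 0.55  0.87 -1.11  2.35  1.92  0.86 -1.2 ] 0
[... 683 characters left out ...]
0.96, -1.25,  2.35,  1.87,  0.99, -2.71])), (np.float64(1.535355058614663), array([ 0.6 ,  0.96, -1.25,  2.35,  1.87,  0.99, -2.71]))]
-130 29 [(np.float64(1.5353867385768418), array([ 0.6 ,  0.96, -1.25,  2.35,  1.87,  0.99, -1.14])), (np.float64(1.5354334759369814), array([ 0.6 ,  0.96, -1.25,  2.35,  1.87,  0.99, -1.14])), (np.float64(1.5354337687165651), array([ 0.6 ,  0.96, -1.25,  2.35,  1.87,  0.99, -1.14]))]
140 28 [(np.float64(1.9631047388889), array([ 0.21,  0.64, -0.5 ,  2.35,  2.29,  0.44, -0.06])), (np.float64(1.9818075398477264), array([ 0.22,  0.65, -0.52,  2.35,  2.27,  0.45, -0.04])), (np.float64(2.0365408721927345), array([ 0.16,  0.63, -0.42,  2.35,  2.38,  0.4 , -0.15]))]
```

The model shows the 28° tilt is reachable if tool x points away from the pointer, i.e. after turning the tool 130° about its axis. Turning first at safe height.

```bash
for i in 1 2 3; do python3 -m pendant '[[0,0,0,0,0,-7.1],[0,0,0,0,0,-14.2],[0,0,0,0,0,-21.3],[0,0,0,0,0,-28.4],[0,0,0,0,0,-35.5]]' | head -2; done
python3 -m pendant '[[0,0,0,0,0,-7],[0,0,0,0,0,-14],[0,0,0,0,0,-21]]'
python3 - <<'E'
from plan import *
from ik import target
s=arm.get_state();print(s['q'].round(2),s['eef_pos'])
x,r=target(50-180,.1);plan(x,r)
x,r=target(50-180,.18);print(x);plan(x,r)
E
```

```text
clock: 16.2
eef_pos: [0.487, 0.0304, 0.3199]
clock: 16.62
eef_pos: [0.487, 0.0304, 0.3198]
clock: 17.03
eef_pos: [0.487, 0.0304, 0.3198]
clock: 17.28
eef_pos: [0.487, 0.0304, 0.3198]
tcp_rot: [0.42, 0.907, -0.002, 0.002]
contact_force: [0.9, -0.7, 0.2]
finger_gap: 0.0515
[ 0.69  0.49 -1.23  1.77  0.49  1.24  0.04] [0.48703877 0.03041561 0.31982905]
row [-18.1, 23.3, 142.1] [-21.9, -17.3, -2.5] len 3.5 3.9
[0.47924916 0.02920463 0.24840607]
row [4.4, -6.6, 71.4] [-21.9, -17.3, -2.5] len 1.7 3.9
```

```bash
python3 -m pendant '[[1,-1,15,-5.5,-4.3,-0.6],[2,-3,30,-11,-8.6,-1.2],[3,-5,50,-16.4,-13,-1.9],[4.4,-6.6,71,-21.9,-17.3,-2.5],[4.4,-6.6,71,-21.9,-17.3,-2.5]]'
python3 - <<'E'
from plan import *
from ik import target
s=arm.get_state();print(s['q'].round(2),s['eef_pos'])
x,r=target(50-180,.18);plan(x,r)
d=snap('wrist','22')
E
```

```text
clock: 17.7
eef_pos: [0.4802, 0.0261, 0.2492]
tcp_rot: [0.394, 0.889, 0.1, 0.212]
contact_force: [2.6, -2.5, -1.2]
finger_gap: 0.0511
[ 0.66  0.22 -0.97  2.34  0.98  0.35 -0.4 ] [0.48017659 0.02606493 0.24915806]
row [3.1, 1.2, 0.3] [-1.2, -0.1, -0.5] len 0.1 0.2
```

View pics/wrist22.png

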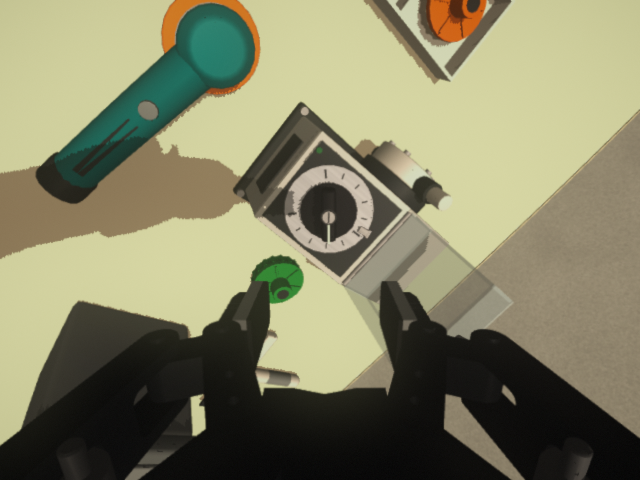

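The tilt is reached. Looking along the knob axis, the pointer line runs vertically from (328,216) down to (328,241), so the jaws are square to the bar. Approaching.

```bash
python3 -m pendant '[[3,1,20,-1,0,-0.5],[3,1,50,-1,0,-0.5],[3,1,80,-1,0,-0.5],[3,1,110,-1,0,-0.5],[3,1,110,-1,0,-0.5]]'
python3 - <<'E'
from plan import *
from ik import *
s=arm.get_state();print(s['q'].round(2),s['eef_pos'],s['contact_force'])
x,r=target(50-180,.0);plan(x,r)
d=snap('wrist','23');crop(d,180,110,280,250,2.4,'pics/w23c.png',proj(d,[slope(-.064,.0038,.036)]))
E
```

```text
clock: 18.17
eef_pos: [0.534, 0.0303, 0.1529]
tcp_rot: [0.388, 0.889, 0.106, 0.219]
contact_force: [0.1, -0.5, -0.3]
finger_gap: 0.0512
[ 0.38  0.5  -0.72  2.37  1.88  0.42 -1.25] [0.53398438 0.03026397 0.1529013 ] [ 0.07794194 -0.52755326 -0.3158087 ]
row [3.9, -1.5, 70.0] [-0.1, 0.3, 0.1] len 1.7 0.0
```

View pics/w23c.png

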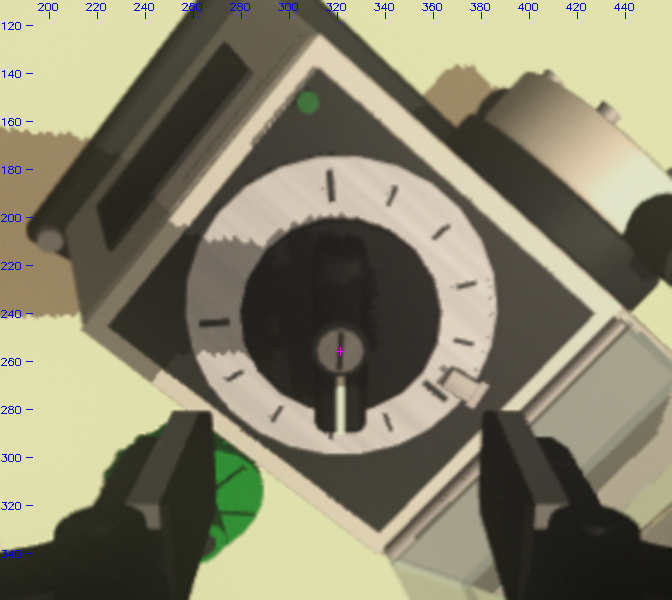

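```bash
python3 - <<'E'
from geo import *
d=load('wrist23');c=np.array([-.064,.0038])
def o(cx,cy): return 180+cx/2.4-.5,110+cy/2.4-.5
for nm,p,hs in (('clip tip mid',(444,384),(.006,.010,.014)),('line in',(340,380),(.036,)),('line out',(341,430),(.036,)),('top tick',(435,391),(.002,)),('low tick',(331,185),(.002,)),('hi tick',(214,322),(.002,)),('screw',(340,351),(.034,.036,.038))):
  for h in hs:
    q=onslope(d,*o(*p),h)[:2]-c;print(nm,h,(q*1000).round(1),'r',round(np.hypot(*q)*1000,1),'cw from top',round(np.degrees(np.arctan2(-q[1],q[0])),1))
E
```

```text
clip tip mid 0.006 [36.9  3.6] r 37.1 cw from top -5.6
clip tip mid 0.01 [35.5  4.5] r 35.8 cw from top -7.2
clip tip mid 0.014 [34.   5.4] r 34.5 cw from top -9.0
line in 0.036 [ 4.8 -6.1] r 7.8 cw from top 51.7
line out 0.036 [ 14.1 -16.8] r 21.9 cw from top 49.9
top tick 0.002 [37.8 -0.8] r 37.8 cw from top 1.2
low tick 0.002 [-26.7  27. ] r 38.0 cw from top -134.7
hi tick 0.002 [-27.3 -26.8] r 38.2 cw from top 135.6
screw 0.034 [ 0.2 -0.6] r 0.6 cw from top 73.0
screw 0.036 [-0.3 -0. ] r 0.3 cw from top 170.4
screw 0.038 [-0.7  0.5] r 0.9 cw from top -143.6
```

The tick marks land at ±135°, which confirms the axis and centre. The pointer is at +50° and the clip at about -8.5°. I'm narrowing the jaws to 32 mm so they stay inside the clip's radius, then going down.

```bash
python3 -m pendant '[[4,-1.5,10,0,0,0],[4,-1.5,30,0,0,0],[4,-1.5,48,0,0,0],[4,-1.5,54,0,0,0],[4,-1.5,54,0,0,0]]' 0.25
python3 - <<'E'
from plan import *
from ik import *
s=arm.get_state();print(s['q'].round(2),s['eef_pos'],s['contact_force'],s['finger_gap'])
x,r=target(50-180,.0);plan(x,r)
d=snap('wrist','24');crop(d,180,150,280,210,2.8,'pics/w24c.png',proj(d,[slope(-.064,.0038,.036)]))
d=snap('side','24');crop(d,270,160,130,120,5,'pics/d24c.png')
E
```

```text
clock: 18.63
eef_pos: [0.5534, 0.0333, 0.1015]
tcp_rot: [0.389, 0.89, 0.106, 0.215]
contact_force: [-0.3, -0.0, 0.1]
finger_gap: 0.032
[ 0.38  0.67 -0.76  2.36  2.04  0.55 -1.37] [0.55344498 0.03332109 0.10152711] [-0.34415399 -0.01108416  0.09385287] 0.03204559749989158
row [-2.4, 2.4, 15.4] [-0.3, -0.0, -0.0] len 0.4 0.0
```

View pics/w24c.png

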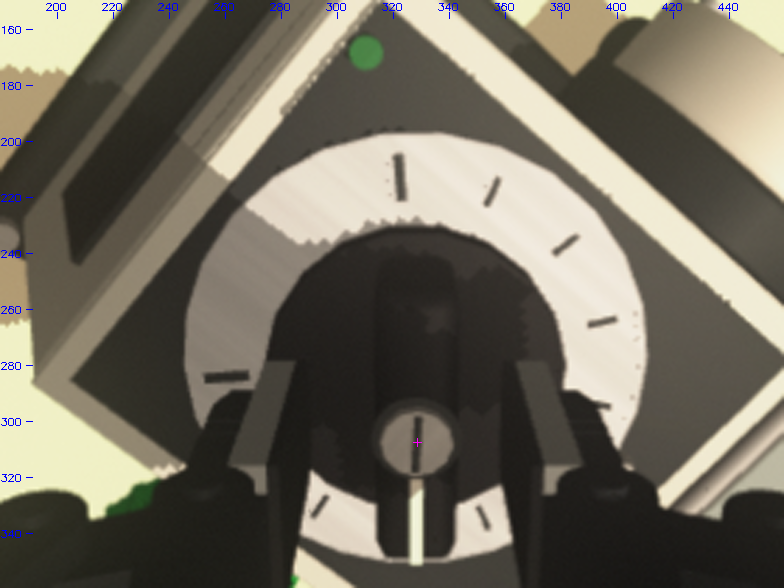

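View pics/d24c.png

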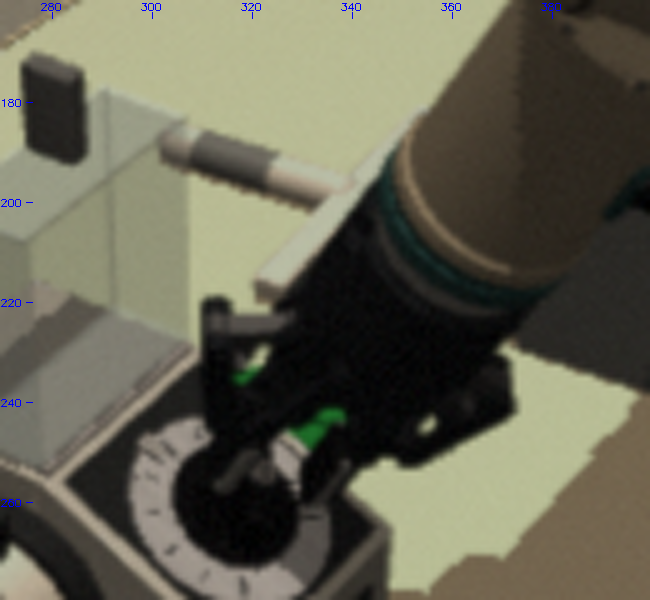

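```bash
python3 -m pendant '[[-1,1.5,6,0,0,0],[-2,1.5,13,0,0,0],[-2,1.5,13,0,0,0]]'
python3 -m pendant '[[0,0,0,0,0,0],[0,0,0,0,0,0],[0,0,0,0,0,0]]' 1 40
python3 - <<'E'
from plan import *
from ik import *
s=arm.get_state();print(s['q'].round(2),s['eef_pos'],s['contact_force'],s['finger_gap'])
x,r=target(50-180,.0);plan(x,r)
d=snap('wrist','25');crop(d,180,150,280,210,2.8,'pics/w25c.png',proj(d,[slope(-.064,.0038,.036)]))
E
```

```text
clock: 18.98
eef_pos: [0.5621, 0.0324, 0.0925]
tcp_rot: [0.388, 0.889, 0.106, 0.217]
contact_force: [-0.6, -0.3, -0.1]
finger_gap: 0.0324
clock: 19.23
eef_pos: [0.5613, 0.0331, 0.093]
tcp_rot: [0.388, 0.89, 0.106, 0.217]
contact_force: [-0.1, -0.4, 1.3]
finger_gap: 0.0131
[ 0.38  0.7  -0.76  2.34  2.06  0.57 -1.38] [0.56134992 0.03313243 0.09297966] [-0.09028056 -0.35480573  1.33339425] 0.01306428310138895
row [-0.1, 0.5, 4.2] [-0.2, 0.1, 0.1] len 0.1 0.0
```

View pics/w25c.png

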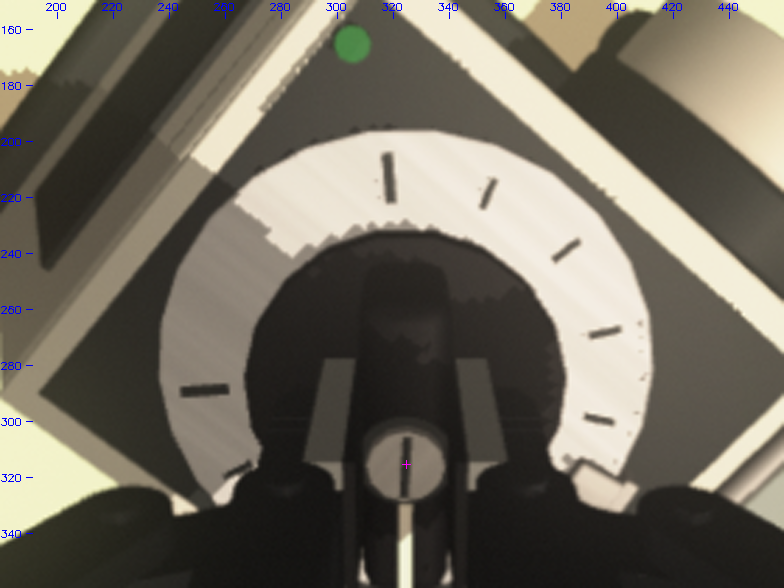

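The bar is gripped at 13 mm and the clip is clear at (390,323). Turning anticlockwise, which is negative about tool z.

```bash
python3 -m pendant '[[0,0,0,0,0,-5],[0,0,0,0,0,-11],[0,0,0,0,0,-17],[0,0,0,0,0,-23],[0,0,0,0,0,-30]]'
python3 - <<'E'
from plan import *
from ik import *
s=arm.get_state();print(s['q'].round(2),s['contact_force'],s['finger_gap'],s['ft_torque'])
x,r=target(20-180,-.0);plan(x,r)
d=snap('wrist','26');crop(d,180,150,280,210,2.8,'pics/w26c.png',proj(d,[slope(-.064,.0038,.036)]))
E
```

```text
clock: 19.7
eef_pos: [0.5612, 0.0327, 0.0929]
tcp_rot: [0.142, 0.96, 0.045, 0.237]
contact_force: [-0.1, -0.2, 2.0]
finger_gap: 0.0127
[ 0.29  0.65 -0.62  2.35  2.16  0.49 -0.96] [-0.11033558 -0.18013246  1.95792564] 0.01269053603360869 [-0.10597811  0.39322433 -0.12296441]
row [-0.4, 0.8, 4.2] [-0.2, -0.0, 0.3] len 0.1 0.1
```

View pics/w26c.png

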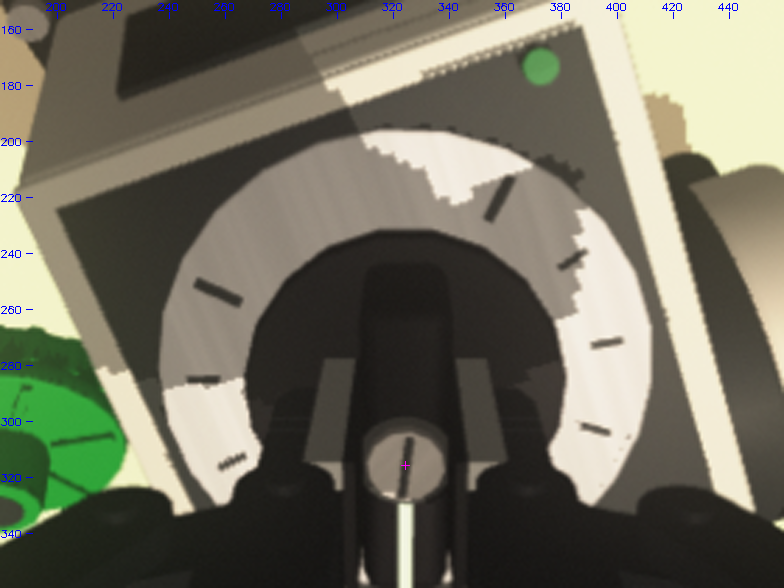

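The knob follows the grip. Turning another 62° anticlockwise, well below the mark.

```bash
python3 -m pendant '[[0,0,0,0,0,-6],[0,0,0,0,0,-12],[0,0,0,0,0,-18],[0,0,0,0,0,-24],[0,0,0,0,0,-31]]'
python3 -m pendant '[[0,0,0,0,0,-6],[0,0,0,0,0,-12],[0,0,0,0,0,-18],[0,0,0,0,0,-24],[0,0,0,0,0,-31]]'
python3 -m pendant '[[0,0,0,0,0,0],[0,0,0,0,0,0]]'
python3 - <<'E'
from plan import *
from ik import *
s=arm.get_state();print(s['q'].round(2),s['contact_force'],s['finger_gap'],s['ft_torque'])
Rm=R.from_quat(s['tcp_rot']).as_matrix();X=Rz.inv().apply(-Rm[:,0]);print('pointer cw from top',np.degrees(np.arctan2(-X@uy,X@ux)))
d=snap('wrist','27');crop(d,180,150,280,210,2.8,'pics/w27c.png',proj(d,[slope(-.064,.0038,.036)]));snap('side','27')
E
```

```text
clock: 20.17
eef_pos: [0.5612, 0.0323, 0.0929]
tcp_rot: [-0.118, 0.963, -0.02, 0.24]
contact_force: [-0.6, -0.8, 3.3]
finger_gap: 0.013
clock: 20.58
eef_pos: [0.5615, 0.0319, 0.093]
tcp_rot: [-0.371, 0.897, -0.083, 0.226]
contact_force: [-0.4, -2.0, 2.8]
finger_gap: 0.0128
clock: 20.75
eef_pos: [0.5615, 0.032, 0.093]
tcp_rot: [-0.368, 0.898, -0.083, 0.227]
contact_force: [-2.4, -4.4, 6.1]
finger_gap: 0.0126
[ 0.09  0.6  -0.32  2.35  2.45  0.36 -0.22] [-2.35026219 -4.35361261  6.11238401] 0.012584752551588634 [-0.61734394  0.20201019 -0.3461827 ]
pointer cw from top -41.75563868311213
```

View pics/w27c.png

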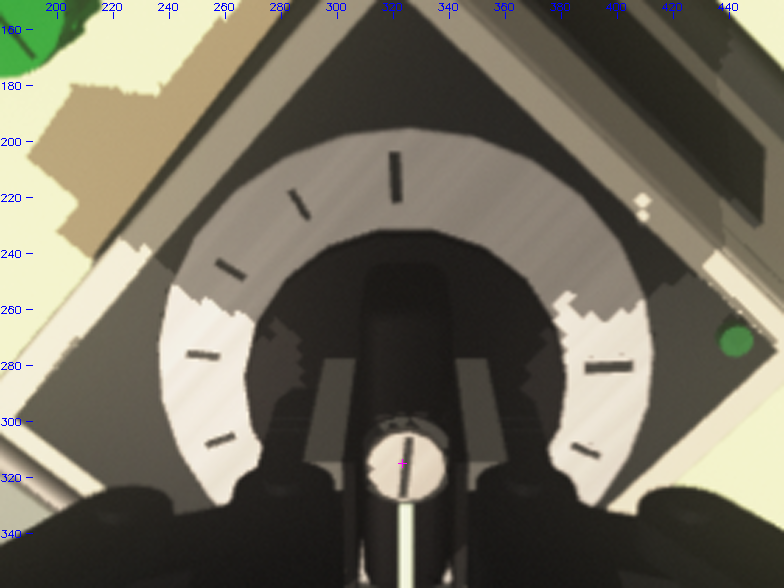

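The pointer is about 33° below the mark, well past the play. Now the clockwise turn up to just short of the mark, for a look.

```bash
python3 -m pendant '[[0,0,0,0,0,5],[0,0,0,0,0,11],[0,0,0,0,0,17],[0,0,0,0,0,23],[0,0,0,0,0,28]]'
python3 -m pendant '[[0,0,0,0,0,2],[0,0,0,0,0,3],[0,0,0,0,0,3]]'
python3 - <<'E'
from plan import *
from ik import *
s=arm.get_state();print(s['q'].round(2),s['contact_force'],s['finger_gap'],s['ft_torque'])
Rm=R.from_quat(s['tcp_rot']).as_matrix();X=Rz.inv().apply(-Rm[:,0]);print('pointer cw from top',np.degrees(np.arctan2(-X@uy,X@ux)))
d=snap('wrist','28');crop(d,180,150,280,210,2.8,'pics/w28c.png',proj(d,[slope(-.064,.0038,.036)]));d=snap('side','28');crop(d,270,200,110,100,7,'pics/d28c.png');d=snap('scene','28');crop(d,280,180,140,90,5.5,'pics/s28c.png')
E
```

```text
clock: 21.27
eef_pos: [0.5613, 0.0323, 0.0929]
tcp_rot: [-0.138, 0.961, -0.024, 0.24]
contact_force: [-2.4, -1.6, 5.1]
finger_gap: 0.0127
clock: 21.52
eef_pos: [0.5612, 0.0324, 0.0928]
tcp_rot: [-0.115, 0.964, -0.018, 0.24]
contact_force: [-1.2, -2.9, 5.9]
finger_gap: 0.0128
[ 0.19  0.62 -0.48  2.35  2.28  0.42 -0.57] [-1.2132214  -2.93894063  5.8506374 ] 0.01277919130855364 [-0.53740889  0.27493619 -0.24366184]
pointer cw from top -10.721943001620241
```

View pics/w28c.png

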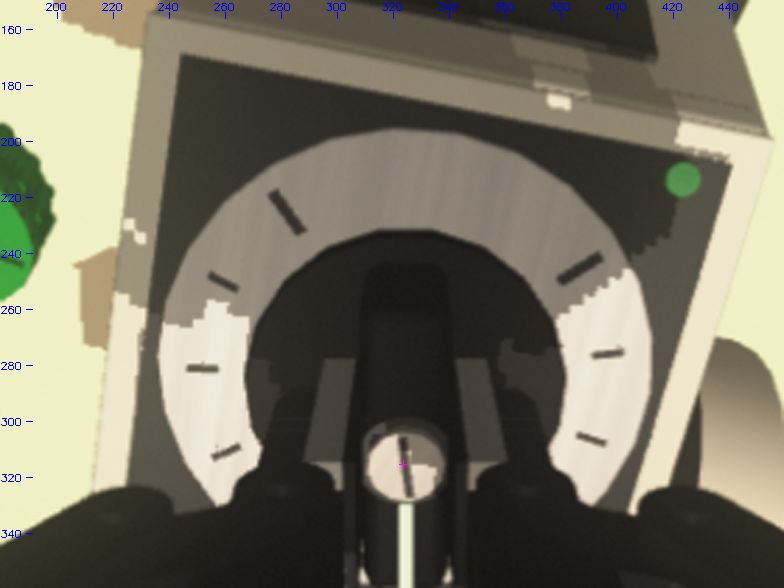

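View pics/d28c.png

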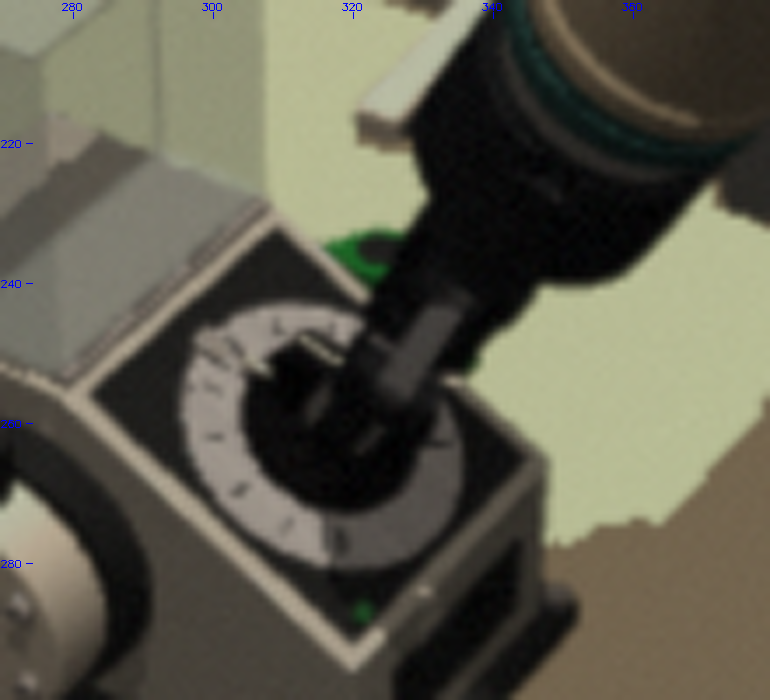

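```bash
python3 -m pendant '[[0,0,0,0,0,1.5],[0,0,0,0,0,1.5],[0,0,0,0,0,1.5]]'
python3 -m pendant '[[0,0,0,0,0,0],[0,0,0,0,0,0],[0,0,0,0,0,0],[0,0,0,0,0,0]]' 0.25
python3 -m pendant '[[0,0,-15,0,0,0],[0,0,-45,0,0,0],[0,0,-75,0,0,0],[0,0,-85,0,0,0],[0,0,-85,0,0,0]]'
python3 - <<'E'
from plan import *
from ik import *
s=arm.get_state();print(s['q'].round(2),s['contact_force'],s['finger_gap'])
d=snap('wrist','29');crop(d,200,130,250,190,3.1,'pics/w29c.png',proj(d,[slope(-.064,.0038,.036)]));d=snap('side','29');crop(d,280,225,80,70,9,'pics/d29c.png')
E
```

```text
clock: 21.92
eef_pos: [0.5612, 0.0324, 0.0928]
tcp_rot: [-0.102, 0.965, -0.015, 0.24]
contact_force: [-2.2, -2.1, 6.3]
finger_gap: 0.0129
clock: 22.25
eef_pos: [0.561, 0.0334, 0.0923]
tcp_rot: [-0.104, 0.965, -0.015, 0.24]
contact_force: [0.1, 0.3, 0.4]
finger_gap: 0.032
clock: 22.67
eef_pos: [0.5215, 0.0316, 0.17]
tcp_rot: [-0.105, 0.965, -0.016, 0.242]
contact_force: [0.6, -0.1, 0.5]
finger_gap: 0.0321
[ 0.17  0.39 -0.42  2.38  1.97  0.24 -0.32] [ 0.59173184 -0.14238512  0.46351667] 0.03209161265121209
```

View pics/w29c.png

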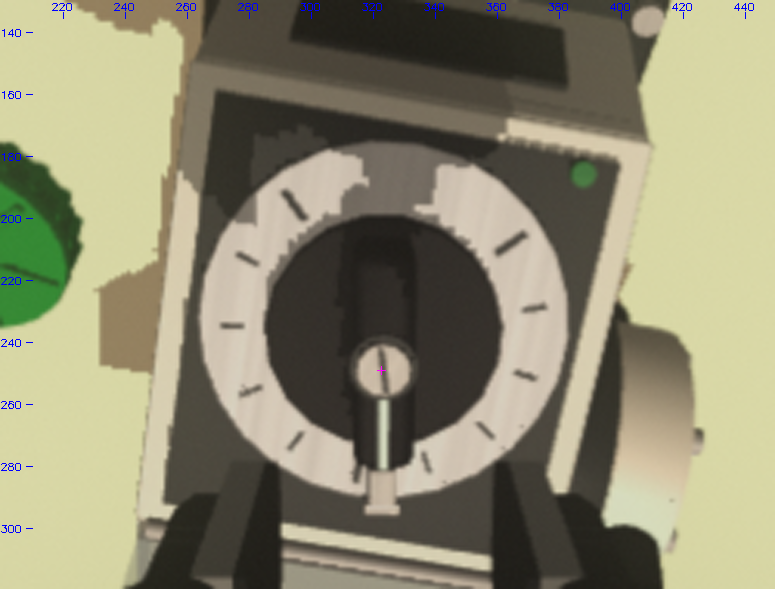

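View pics/d29c.png

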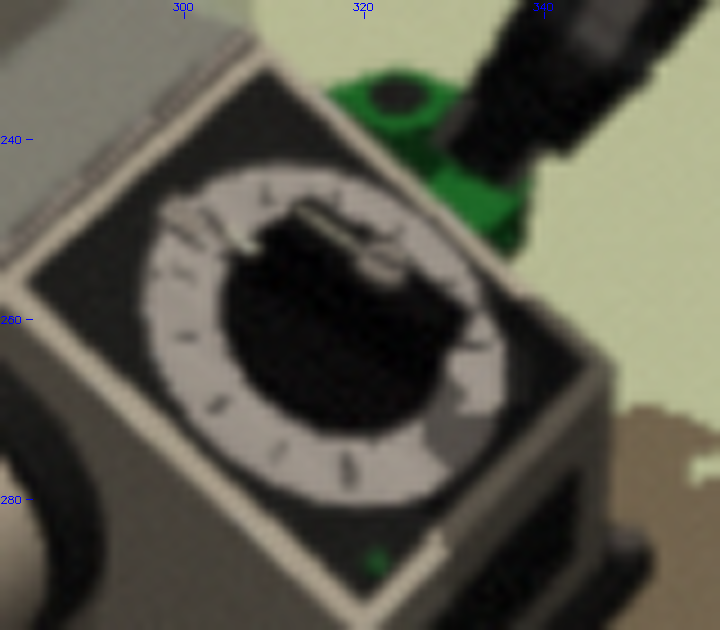

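```bash
python3 - <<'E'
from geo import *
d=load('wrist29');c=np.array([-.064,.0038])
o=lambda x,y,x0,y0,s:(x0+x/s-.5,y0+y/s-.5)
def pr(nm,d,uv,hs,c=c):
  for h in hs:
    q=onslope(d,*uv,h)[:2]-c;print(nm,h,(q*1000).round(1),'r',round(np.hypot(*q)*1000,1),'cw',round(np.degrees(np.arctan2(-q[1],q[0])),1))
w=lambda x,y:o(x,y,200,130,3.1)
cs=onslope(d,*w(382,371),.036)[:2];print('screw',cs)
pr('line in',d,w(383,400),(.036,));pr('line out',d,w(383,467),(.036,))
pr('clip L out',d,w(366,512),(.008,.014));pr('clip R out',d,w(398,511),(.008,.014));pr('clip mid',d,w(381.5,485),(.008,.014))
pr('tickL',d,w(357,474),(.002,));pr('tickR',d,w(426,462),(.002,))
s=load('side29');t=lambda x,y:o(x,y,280,225,9)
pr('s ptr tip',s,t(247,243),(.010,.013));pr('s clip',s,t(195,222),(.010,.013));pr('s clip tip?',s,t(225,242),(.010,.013));
crop(d,290,250,70,60,11,'pics/w29d.png');crop(s,294,240,30,25,24,'pics/d29d.png')
E
```

```text
screw [-0.06392985  0.00383446]
line in 0.036 [6.7 1.4] r 6.8 cw -11.6
line out 0.036 [22.4  4. ] r 22.7 cw -10.1
clip L out 0.008 [47.6  3.6] r 47.7 cw -4.4
clip L out 0.014 [44.7  3.3] r 44.8 cw -4.2
clip R out 0.008 [45.9 11.7] r 47.4 cw -14.3
clip R out 0.014 [43.  11.2] r 44.5 cw -14.5
clip mid 0.008 [39.4  6.3] r 39.9 cw -9.1
clip mid 0.014 [36.7  5.9] r 37.2 cw -9.1
tickL 0.002 [40.1 -0.1] r 40.1 cw 0.1
tickR 0.002 [33.8 17. ] r 37.8 cw -26.8
s ptr tip 0.01 [27.6  1.2] r 27.6 cw -2.5
s ptr tip 0.013 [27.3  3.6] r 27.5 cw -7.6
s clip 0.01 [39.6  7.1] r 40.3 cw -10.2
s clip 0.013 [39.3  9.5] r 40.4 cw -13.6
s clip tip? 0.01 [31.4  5.5] r 31.8 cw -9.9
s clip tip? 0.013 [31.   7.9] r 32.0 cw -14.2
```

View pics/w29d.png

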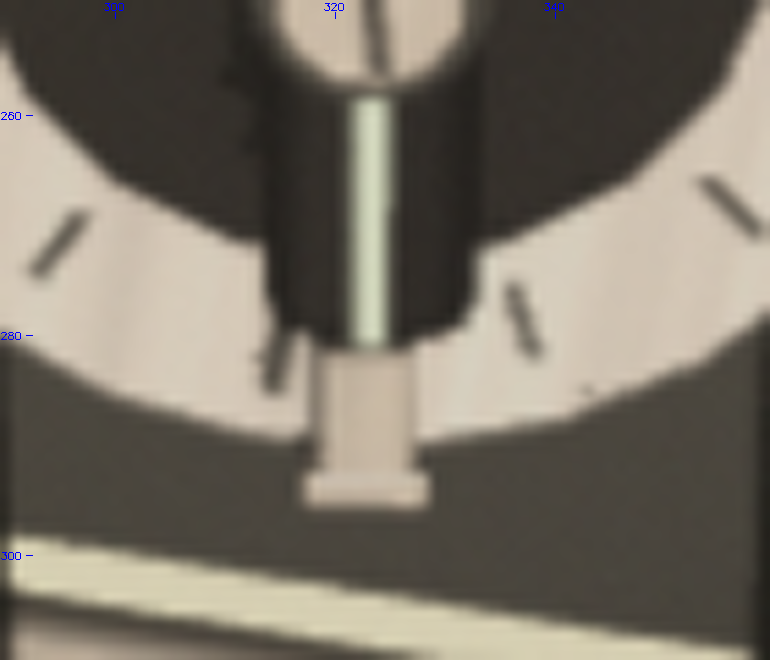

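View pics/d29d.png

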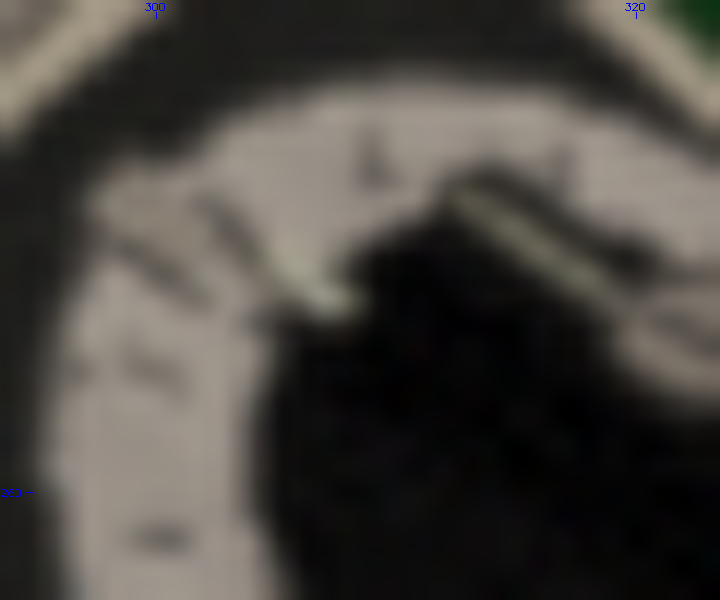

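The pointer line (-10°) and clip (-9°) are aligned to within about 1°, or 0.6 mm. The last turn was clockwise, about 19° beyond the play. Now to fetch the cover, keeping the jaws' half-turn alternative (yaw 183°).

```bash
python3 - <<'E'
from plan import *
plan([.50,.032,.30],tool(182.9)); 
E
```

```text
row [-42.2, -5.7, -126.9] [-2.5, 27.8, 9.3] len 3.2 4.1
```

```bash
python3 -m pendant '[[-8,-1,-30,0,3,1],[-18,-2,-65,-0.6,9,3],[-28,-4,-100,-1.2,15,5],[-42,-5.7,-127,-1.9,21,7],[-42,-5.7,-127,-2.5,27.8,9.3]]'
python3 -m pendant '[[0,0,0,0,0,0],[0,0,0,0,0,0]]'
python3 - <<'E'
from plan import *
s=arm.get_state();print(s['q'].round(2))
plan([.50,.032,.34],tool(182.9)); plan([.6475,.0357,.34],tool(182.9))
E
```

```text
clock: 23.18
eef_pos: [0.5303, -0.0095, 0.2064]
tcp_rot: [-0.072, 0.974, -0.067, 0.204]
contact_force: [0.2, -0.5, -0.3]
finger_gap: 0.0322
clock: 23.35
eef_pos: [0.5323, -0.0087, 0.2078]
tcp_rot: [-0.072, 0.973, -0.066, 0.207]
contact_force: [0.2, -0.1, 0.9]
finger_gap: 0.0324
[ 0.19  0.33 -0.43  2.25  1.06  0.36  0.55]
row [-29.6, 22.5, -137.1] [-8.3, 23.7, 5.4] len 3.4 3.6
row [-163.6, 9.6, -76.6] [-8.3, 23.7, 5.4] len 4.3 3.6
```

```bash
python3 -m pendant '[[-6,4,-28,-2,4,1],[-12,9,-56,-3,9,2],[-18,14,-84,-5,14,3],[-24,18,-112,-7,19,4],[-30,22,-137,-8.3,23.7,5.4]]'
python3 -m pendant '[[0,0,0,0,0,0]]'
python3 - <<'E'
from plan import *
s=arm.get_state();print(s['q'].round(2))
plan([.50,.032,.34],tool(182.9)); plan([.6475,.0357,.34],tool(182.9))
E
```

```text
clock: 23.77
eef_pos: [0.5027, 0.0246, 0.3276]
tcp_rot: [-0.03, 0.999, -0.013, 0.028]
contact_force: [2.2, -0.7, -0.9]
finger_gap: 0.0323
clock: 23.85
eef_pos: [0.5092, 0.0252, 0.3316]
tcp_rot: [-0.028, 0.999, -0.013, 0.033]
contact_force: [1.2, 0.7, -0.2]
finger_gap: 0.0319
[ 0.43  0.32 -0.76  1.76  0.3   1.1   1.21]
row [8.3, 7.1, -9.2] [-1.6, 3.8, 0.3] len 0.3 0.6
row [-138.9, 2.6, 0.7] [-1.6, 3.8, 0.3] len 3.3 0.6
```

Good posture. Opening the jaws to 51 mm and moving above the tab.

```bash
python3 -m pendant '[[-25,1,0,-1,2,0],[-60,2,0,-1.6,3.8,0.3],[-95,2.6,0,-1.6,3.8,0.3],[-130,2.6,0,-1.6,3.8,0.3],[-139,2.6,0,-1.6,3.8,0.3]]' -0.2
python3 -m pendant '[[0,0,0,0,0,0]]'
python3 - <<'E'
from plan import *
s=arm.get_state();print(s['q'].round(2),s['finger_gap'])
plan([.6475,.0357,.2364],tool(182.9))
d=snap('wrist','30');d=snap('side','30');crop(d,230,100,150,200,3,'pics/d30c.png')
E
```

```text
clock: 24.27
eef_pos: [0.647, 0.0345, 0.3313]
tcp_rot: [-0.025, 1.0, -0.003, -0.003]
contact_force: [-0.7, -0.1, -0.8]
finger_gap: 0.0514
clock: 24.35
eef_pos: [0.6447, 0.0352, 0.3314]
tcp_rot: [-0.026, 1.0, -0.002, -0.004]
contact_force: [-0.9, -0.2, -0.8]
finger_gap: 0.0515
[ 0.28  0.6  -0.7   1.32  0.38  1.36  1.21] 0.051454553650280586
row [-3.6, 0.7, 94.9] [-0.2, -0.5, 0.1] len 2.3 0.1
```

View pics/wrist30.png

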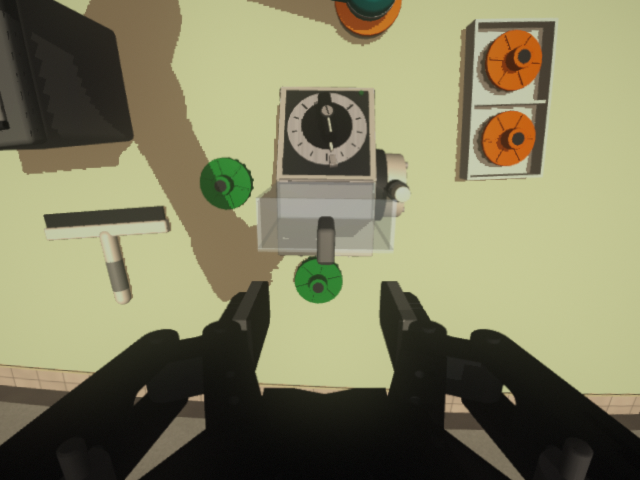

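View pics/d30c.png

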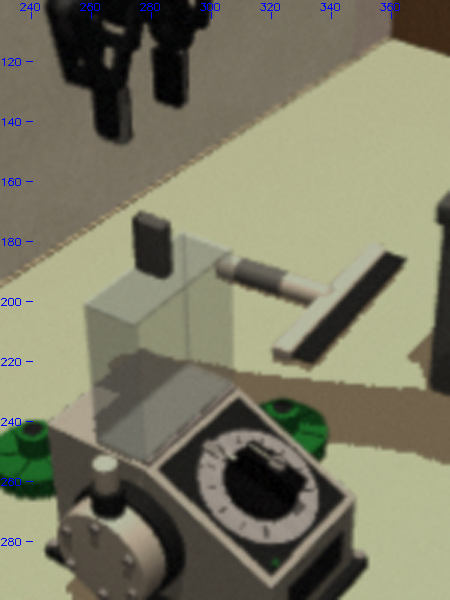

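```bash
python3 -m pendant '[[-3,0.5,20,0,0,0],[-3,0.5,50,0,0,0],[-3,0.5,80,0,0,0],[-3,0.5,94,0,0,0],[-3,0.5,94,0,0,0]]'
python3 -m pendant '[[0,0,0,0,0,0]]'
python3 - <<'E'
from plan import *
s=arm.get_state();print(s['q'].round(2),s['contact_force'])
plan([.6475,.0357,.2364],tool(182.9))
d=snap('wrist','31');crop(d,180,180,280,200,2.8,'pics/w31c.png');d=snap('side','31');crop(d,230,100,150,200,3,'pics/d31c.png')
E
```

```text
clock: 24.87
eef_pos: [0.6411, 0.0358, 0.2375]
tcp_rot: [-0.028, 1.0, -0.002, -0.007]
contact_force: [-0.5, -0.5, -0.4]
finger_gap: 0.0515
clock: 24.95
eef_pos: [0.6436, 0.037, 0.2413]
tcp_rot: [-0.028, 1.0, -0.001, -0.004]
contact_force: [-0.2, 0.1, 0.8]
finger_gap: 0.0511
[ 0.28  0.66 -0.67  1.46  0.43  1.17  1.16] [-0.23561622  0.13307716  0.81580844]
row [-3.9, -1.5, 4.9] [-0.1, -0.4, 0.3] len 0.2 0.1
```

View pics/w31c.png

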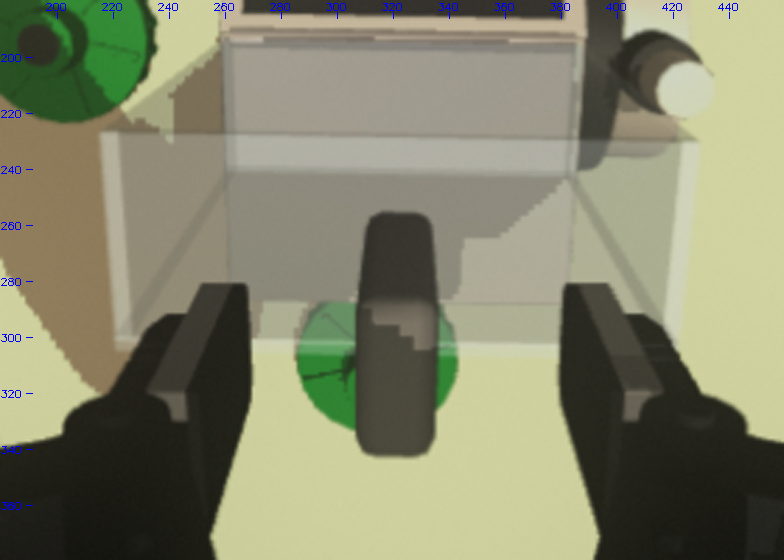

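View pics/d31c.png

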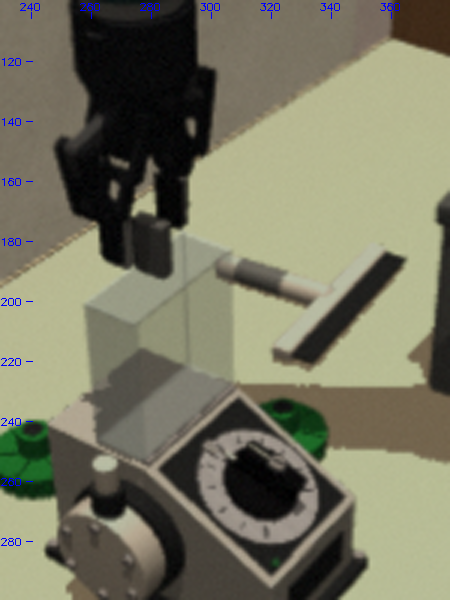

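The tab is between the jaws at wrist (322,300). Small correction, then close.

```bash
python3 -m pendant '[[-4,-1,4,0,0,0],[-4,-1,4,0,0,0]]'
python3 -m pendant '[[0,0,0,0,0,0],[0,0,0,0,0,0],[0,0,0,0,0,0],[0,0,0,0,0,0],[0,0,0,0,0,0]]' 1 30
python3 - <<'E'
from plan import *
from geo import *
s=arm.get_state();print(s['contact_force'],s['eef_pos'],s['finger_gap'])
R0=R.from_quat(s['tcp_rot']);Hw=pw(H)
G0=s['eef_pos']+R0.apply([0,0,-.042]);ax=Rz.apply([0,1,0]);v=G0-Hw;v=v-ax*np.dot(v,ax);print('r',np.linalg.norm(v))
for th in np.arange(.1,2.08,.15):
    w=R.from_rotvec(-ax*th).apply(v)-v;print(round(th,2),(R0.inv().apply(w)*1000).round(0).tolist())
plan([.4691,.0286,.0484])
E
```

```text
clock: 25.22
eef_pos: [0.6497, 0.0368, 0.2383]
tcp_rot: [-0.028, 1.0, 0.0, -0.002]
contact_force: [0.9, 0.1, -0.3]
finger_gap: 0.0512
clock: 25.63
eef_pos: [0.6489, 0.0361, 0.2379]
tcp_rot: [-0.027, 1.0, -0.0, -0.003]
contact_force: [-0.8, -2.7, 2.5]
finger_gap: 0.0113
[-0.82427901 -2.65364472  2.45719301] [0.64885871 0.03609622 0.23790876] 0.01127953565483096
r 0.15298709404997723
0.1 [15.0, 0.0, -3.0]
0.25 [38.0, 0.0, -4.0]
0.4 [61.0, 0.0, -2.0]
0.55 [83.0, 0.0, 4.0]
0.7 [104.0, 0.0, 13.0]
0.85 [124.0, 1.0, 25.0]
1.0 [141.0, 1.0, 40.0]
1.15 [156.0, 1.0, 57.0]
1.3 [169.0, 1.0, 76.0]
1.45 [178.0, 1.0, 97.0]
1.6 [184.0, 1.0, 119.0]
1.75 [187.0, 1.0, 142.0]
1.9 [186.0, 1.0, 165.0]
2.05 [182.0, 1.0, 188.0]
row [178.7, 2.5, 190.6] [0.0, 0.0, 0.0] len 6.3 0.0
```

```bash
python3 -m pendant '[[15,0,-3,0,0,0],[38,0,-4,0,0,0],[61,0,-2,0,0,0],[83,0,4,0,0,0],[104,0,13,0,0,0]]'
python3 -m pendant '[[20,0,12,0,0,0],[37,0,27,0,0,0],[52,0,44,0,0,0],[65,0,63,0,0,0],[74,0,84,0,0,0]]'
python3 - <<'E'
from plan import *
s=arm.get_state();print(s['q'].round(2),s['contact_force'],s['eef_pos'],s['finger_gap'])
snap('side','32')
plan([.4691,.0286,.0484],tool(182.9))
E
```

```text
clock: 26.05
eef_pos: [0.5458, 0.032, 0.2264]
tcp_rot: [-0.028, 1.0, 0.001, -0.001]
contact_force: [3.7, 0.6, -1.8]
finger_gap: 0.0117
clock: 26.47
eef_pos: [0.4696, 0.0289, 0.1421]
tcp_rot: [-0.028, 1.0, 0.002, -0.002]
contact_force: [-0.4, 1.4, 1.7]
finger_gap: 0.0113
[ 0.33  0.54 -0.65  2.05  0.49  0.71  0.99] [-0.39232695  1.41389888  1.71335405] [0.46956619 0.02894068 0.14213916] 0.011308583650628633
row [-2.0, -0.7, 90.6] [0.2, -0.5, 0.4] len 2.2 0.1
```

View pics/side32.png

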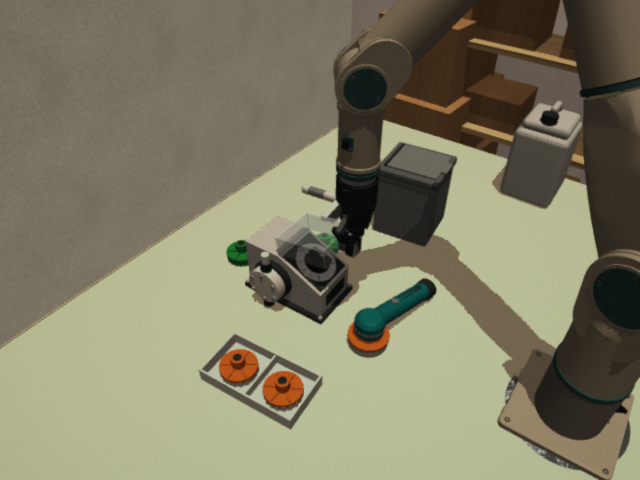

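The cover is coming down cleanly. Finishing the arc, with the last bit slow.

```bash
python3 -m pendant '[[5,0,20,0,0,0],[6,0,42,0,0,0],[5,0,62,0,0,0],[2,0,80,0,0,0],[-1,0,88,0,0,0]]'
python3 -m pendant '[[-1,0,3,0,0,0],[-1,0,3,0,0,0]]'
python3 - <<'E'
from plan import *
s=arm.get_state();print(s['q'].round(2),s['contact_force'],s['eef_pos'],s['finger_gap'])
plan([.4691,.0286,.0484],tool(182.9))
d=snap('side','33');crop(d,230,190,150,140,5,'pics/d33c.png')
E
```

```text
clock: 26.93
eef_pos: [0.4659, 0.0286, 0.0516]
tcp_rot: [-0.028, 1.0, 0.001, -0.008]
contact_force: [-8.7, 3.1, -0.4]
finger_gap: 0.0112
clock: 27.1
eef_pos: [0.4667, 0.0287, 0.0491]
tcp_rot: [-0.028, 1.0, 0.001, -0.008]
contact_force: [-9.7, 4.3, -0.8]
finger_gap: 0.0114
[ 0.21  0.69 -0.49  2.12  0.66  0.5   0.85] [-9.69749521  4.33421774 -0.75113212] [0.46666427 0.02867944 0.04905102] 0.011403689295250088
row [-2.4, -0.2, 0.6] [0.1, -0.9, 0.4] len 0.1 0.1
```

View pics/d33c.png

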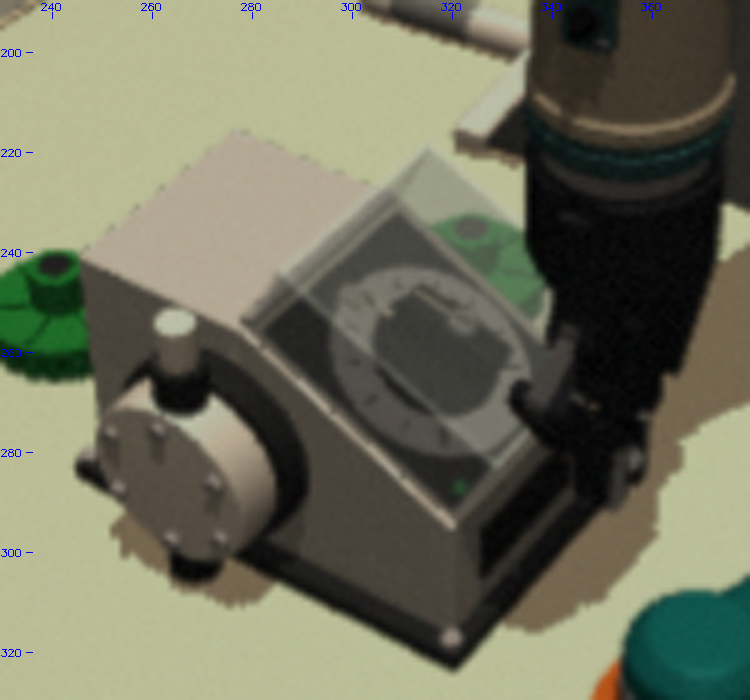

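```bash
python3 -m pendant '[[-2,0,2,0,0,0],[-2,0,2,0,0,0]]'
python3 -m pendant '[[0,0,0,0,0,0],[0,0,0,0,0,0],[0,0,0,0,0,0],[0,0,0,0,0,0]]' -0.2
python3 -m pendant '[[6,0,-15,0,0,0],[12,0,-45,0,0,0],[16,0,-80,0,0,0],[16,0,-120,0,0,0],[16,0,-160,0,0,0]]'
python3 -m pendant '[[0,0,-40,0,0,0],[0,0,-80,0,0,0],[0,0,-80,0,0,0]]'
python3 - <<'E'
from plan import *
s=arm.get_state();print(s['q'].round(2),s['contact_force'],s['eef_pos'],s['finger_gap'])
d=snap('wrist','34');crop(d,230,60,200,180,4,'pics/w34c.png');d=snap('side','34');crop(d,230,190,150,140,5,'pics/d34c.png');snap('scene','34')
E
```

```text
clock: 27.32
eef_pos: [0.4672, 0.0287, 0.0473]
tcp_rot: [-0.028, 1.0, 0.001, -0.009]
contact_force: [-12.1, 5.1, -1.2]
finger_gap: 0.0113
clock: 27.65
eef_pos: [0.4749, 0.0274, 0.0491]
tcp_rot: [-0.028, 1.0, 0.0, -0.002]
contact_force: [-0.1, 0.8, -0.6]
finger_gap: 0.0513
clock: 28.07
eef_pos: [0.4582, 0.0265, 0.2106]
tcp_rot: [-0.029, 1.0, 0.001, -0.004]
contact_force: [1.5, -0.4, -0.1]
finger_gap: 0.051
clock: 28.32
eef_pos: [0.4641, 0.0279, 0.2962]
tcp_rot: [-0.028, 1.0, 0.0, 0.004]
contact_force: [0.8, -0.0, 1.1]
finger_gap: 0.0513
[ 0.49  0.33 -0.81  1.87  0.27  1.05  1.2 ] [ 0.80577431 -0.03951597  1.10575545] [0.46413825 0.02787178 0.29617628] 0.05129819075430817
```

View pics/wrist34.png

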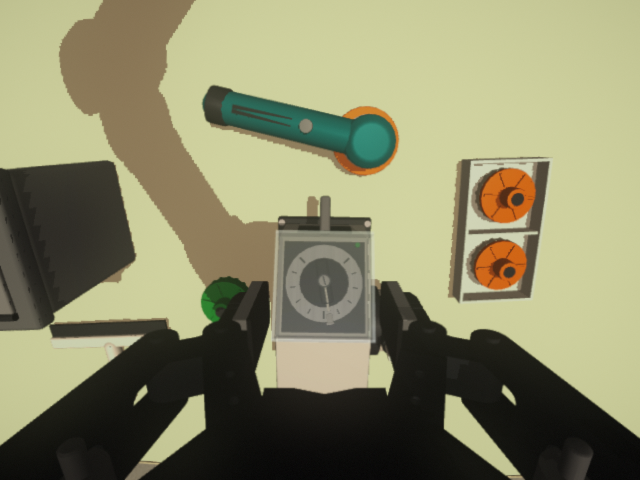

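View pics/d34c.png

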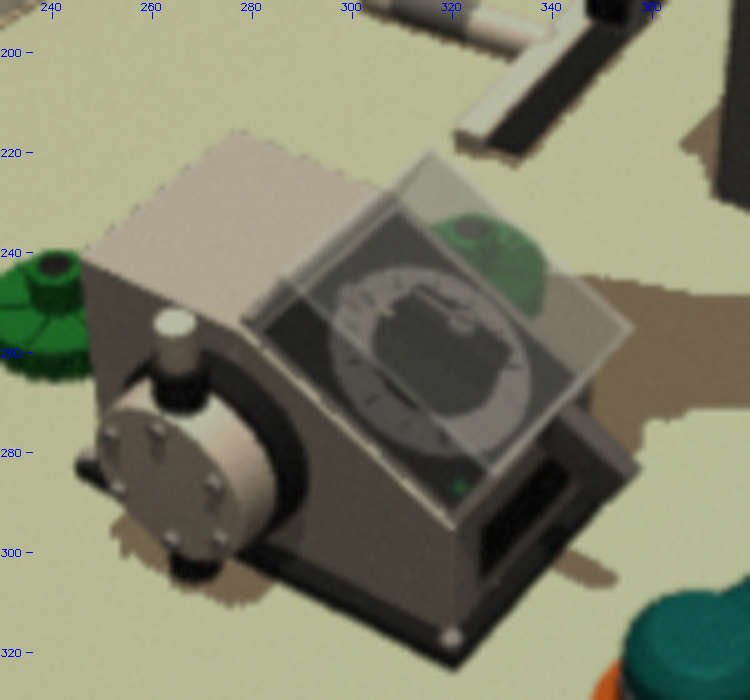

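View pics/scene34.png

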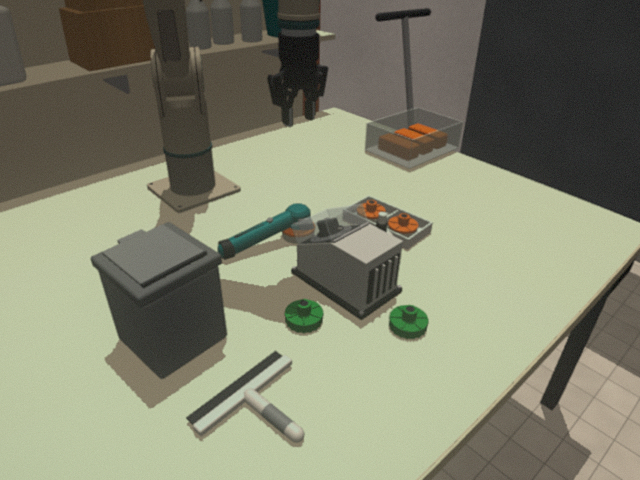

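```bash
python3 - <<'E'
from h import *
a=load('side0')['image'];b=load('side34')['image']
f=lambda i:cv2.resize(i[205:300,290:370,::-1],None,fx=4.7,fy=4.7,interpolation=cv2.INTER_CUBIC)
cv2.imwrite('pics/cmp.png',np.hstack([f(a),f(b)]))
d=load('wrist34');crop(d,270,220,115,125,4.8,'pics/w34d.png')
E
```

```text
(no output)
```

View pics/cmp.png

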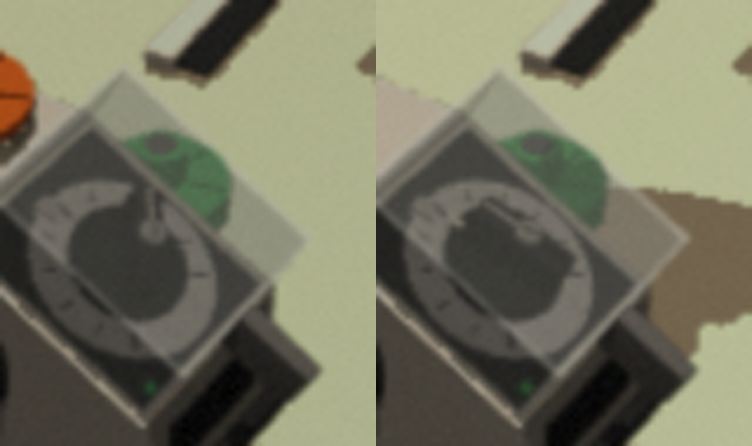

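View pics/w34d.png

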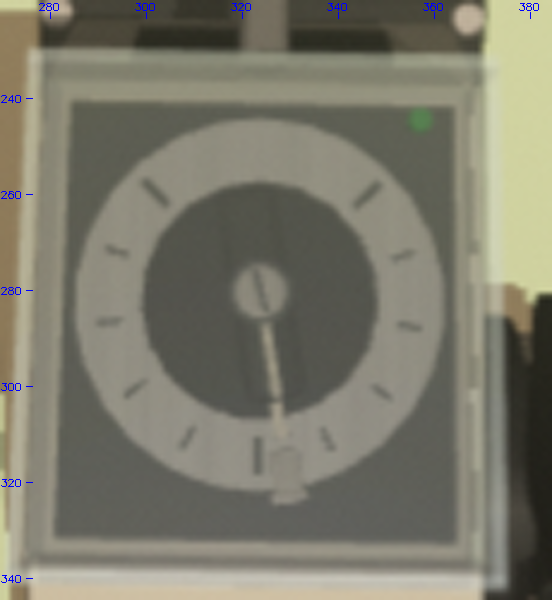

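```bash
python3 - <<'E'
from h import *
a=load('side0');b=load('side34')
def f(d,x,y,w,h,s):
    i=cv2.resize(d['image'][y:y+h,x:x+w,::-1],None,fx=s,fy=s,interpolation=cv2.INTER_CUBIC).astype(float)
    g=(i-i.min())/(i.max()-i.min())*255;return g.astype(np.uint8)
top=np.hstack([f(d,338,242,24,20,16) for d in (a,b)]);bot=np.hstack([f(d,312,275,24,16,16) for d in (a,b)])
cv2.imwrite('pics/cmp2.png',np.vstack([top,bot]))
from geo import *
for t in (0,.03,.06):
  r=R.from_rotvec(Rz.apply([0,1,0])*t)
  P=[pw(H)+r.apply(slope(*p)-pw(H)) for p in ((-.118,-.050,.044),(-.118,.058,.044),(0,-.05,.044))]
  print(t,proj(a,P).round(1).tolist())
E
```

```text
Traceback (most recent call last):
  File "h.py", line 15, in proj
    T=np.array(d['T']);K=np.array([[d['fx'],0,d['cx']],[0,d['fy'],d['cy']],[0,0,1]])
               ~^^^^^
IndexError: invalid index to scalar variable.
```

View pics/cmp2.png

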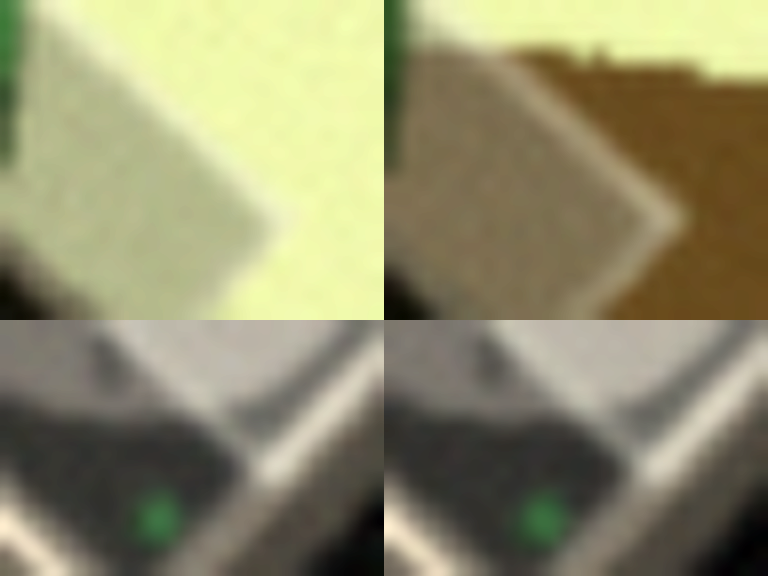

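The cover's corners coincide with the starting picture, and the small offset I suspected was only the clear rim against a bright background. The pointer tip meets the clip at wrist (328,312), and the gripper is clear. Handing in.

```bash
python3 - <<'E'
from rig import arm
s=arm.get_state();print(s['clock'],s['contact_force'],abs(s['dq']).max());print(arm.close_job())
E
```

```text
28.4667 [ 0.4649089   0.36578854 -0.20510224] 0.032418429700103044
the job is handed in; nothing more can be done
None
```

I completed the job and handed it in at 28.5 s; the hand-in gave no verdict. The brush head is in the free bay, the knob is set to the clip, and the cover is closed again.

**Last checks (from the camera pictures):**
- **Brush head:** it lies flat and roughly central in the free bay, clear of the walls.
- **Knob:** I opened the cover fully and turned the knob about 92° anticlockwise, to some 33° below the clip. The last turn was about 32° clockwise. The pointer line read -10° and the clip -9°, so the tip is about 0.6 mm from the mark (limit 3.5 mm). I couldn't measure the play directly. That last turn went well past its 14° range, so it should be taken up clockwise.
- **Cover:** its corners match the starting picture. A shift of about 1 pixel in one view turned out to be the clear rim against a bright background.
- **Other things on the shelf:** the clip, bin, scrubber, squeegee and stored head looked unmoved. I checked these by eye only.
- **Robot:** at hand-in the gripper was open, above the pump and touching nothing.

**What went wrong on the way:**
- **First grasp:** the jaws closed on nothing. The pictures show the real fingertips about 27 mm behind the reported TCP, and I corrected for that from then on.
- **First approach to the tab:** it brushed the cover's front wall at about 7 N.
- **Tilted approach to the tab:** it stopped at the arm's joint limits, so I gripped the tab from straight above.

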